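# Knock milled-out blocks from the block holder

### The job

Pull the dust-extraction valve out to its middle click, then use the drift punch to drive every milled-out block out of the block holder, punching from the recessed-shank side; do not handle a block while it is still stuck, and leave the valve at the middle click until the last one is out. Then put all the blocks in the white tray, lay the punch back within its grey mat and push the valve fully home, leaving the other things on the bench where they are.

Things in the scene. Friction and masses are not known exactly. Their poses are not given: they have to be found in the camera images.
- holder: Block holder, fixed: upright aluminium plate 240 (y) x 30 (x) mm, top 76 mm above the bench, with four through-sockets along x, 52 mm up, 60 mm apart (y -90 to 90 mm). Rubber base 8 mm thick from x -35 to +135 mm, lip 12 mm high at its +x edge. Origin: on the bench under the plate's middle. The punch enters from -x (the robot's side); blocks stick out at +x and drop on the base there.
- socket1 (a point): Socket 1: centre of its 15.5 mm mouth on the holder's -x face, where the punch enters (axes as the holder's). The shank's tail is recessed 6 mm inside. The brake yields to a push of about 10 to 17 N along +x, lets go after 14 mm of travel; the shank is clear after 24 mm; push 5 to 10 mm more and the block drops, usually flat. An 8 mm nose has about 3 mm play to each side.
- block1: Milled-out white block on a mandrel, 69 mm long, 80 g; may be absent. Origin: centre of the block, 40 (x) x 24 (y) x 28 (z) mm. Towards -x a steel flange (24 mm across, 5 long), then the shank (14 mm across, 24 long), at first stuck in socket 1 with the flange against the holder's +x face, axes as the holder's.
- tail1 (a point): Centre of the tail end of block 1's shank, on the block's axis, 49 mm from its centre towards -x.
- socket2 (a point): Socket 2: centre of its 15.5 mm mouth on the holder's -x face, where the punch enters (axes as the holder's). The shank's tail is recessed 6 mm inside. The brake yields to a push of about 10 to 17 N along +x, lets go after 14 mm of travel; the shank is clear after 24 mm; push 5 to 10 mm more and the block drops, usually flat. An 8 mm nose has about 3 mm play to each side.
- block2: Milled-out pink block on a mandrel, 69 mm long, 80 g; may be absent. Origin: centre of the block, 40 (x) x 24 (y) x 28 (z) mm. Towards -x a steel flange (24 mm across, 5 long), then the shank (14 mm across, 24 long), at first stuck in socket 2 with the flange against the holder's +x face, axes as the holder's.
- tail2 (a point): Centre of the tail end of block 2's shank, on the block's axis, 49 mm from its centre towards -x.
- socket3 (a point): Socket 3: centre of its 15.5 mm mouth on the holder's -x face, where the punch enters (axes as the holder's). The shank's tail is recessed 6 mm inside. The brake yields to a push of about 10 to 17 N along +x, lets go after 14 mm of travel; the shank is clear after 24 mm; push 5 to 10 mm more and the block drops, usually flat. An 8 mm nose has about 3 mm play to each side.
- block3: Milled-out ivory block on a mandrel, 69 mm long, 80 g; may be absent. Origin: centre of the block, 40 (x) x 24 (y) x 28 (z) mm. Towards -x a steel flange (24 mm across, 5 long), then the shank (14 mm across, 24 long), at first stuck in socket 3 with the flange against the holder's +x face, axes as the holder's.
- tail3 (a point): Centre of the tail end of block 3's shank, on the block's axis, 49 mm from its centre towards -x.
- socket4 (a point): Socket 4: centre of its 15.5 mm mouth on the holder's -x face, where the punch enters (axes as the holder's). The shank's tail is recessed 6 mm inside. The brake yields to a push of about 10 to 17 N along +x, lets go after 14 mm of travel; the shank is clear after 24 mm; push 5 to 10 mm more and the block drops, usually flat. An 8 mm nose has about 3 mm play to each side.
- block4: Milled-out blue-grey block on a mandrel, 69 mm long, 80 g; may be absent. Origin: centre of the block, 40 (x) x 24 (y) x 28 (z) mm. Towards -x a steel flange (24 mm across, 5 long), then the shank (14 mm across, 24 long), at first stuck in socket 4 with the flange against the holder's +x face, axes as the holder's.
- tail4 (a point): Centre of the tail end of block 4's shank, on the block's axis, 49 mm from its centre towards -x.
- drift: Steel drift punch, 152 mm long, 180 g: dark square body 100 x 16 x 16 mm with bevelled edges, and a bright round nose 8 mm across and 52 mm long that points along +x. Origin: on its axis, at the middle of the square body. It may lie on any of its four sides.
- drift_tip (a point): End of the punch's nose, on the axis, 102 mm from the origin.
- mat: Grey fabric tool mat fixed to the bench, 240 (x) by 120 (y) mm, 3 mm thick, where the punch lies. Origin: under its centre, on the bench.
- tray: White plastic return tray, fixed, open at the top: 150 (x) by 215 (y) by 40 mm high outside, walls and floor 4 mm. Origin: under its centre.
- extractor: White dust-extraction unit fixed to the bench, 160 (x) by 130 (y) by 115 mm high. Origin: on the bench under the middle of its front (-x) face, from which the slide valve's rod comes out along -x, 75 mm above the bench.
- knob (a point): Middle of the black knob on the end of the valve rod: a cylinder 28 mm across and 22 mm long, axis along the rod, 45 mm in front of the extractor's face when the valve is shut. It can be pinched from above. Axes as the extractor's.
- valve (a joint): Travel of the valve rod in m, out of the unit (along the extractor's -x): 0 shut (pushed home), 0.025 middle click (half open: the yellow ring on the rod just out), 0.050 fully open (red ring out). Clicks at 0, 0.025 and 0.050; let go within 8 mm of one it snaps there; leaving a click takes about 6 N.
- model: Bystander: tan plaster dental model with a row of teeth, 76 mm wide round base, 43 mm high; origin under its centre.
- amber_bottle: Bystander: small amber glass bottle, 38 mm across, 82 mm high; origin under its centre.
- squeeze_bottle: Bystander: white squeeze bottle with a yellow cap, 54 mm across, 125 mm high; origin under its centre.
- wax_jar: Bystander: blue plastic jar, 62 mm across, 62 mm high; origin under its centre.
There are look-alikes about, which are no part of the job. Leave any green look-alike of the block2 alone. What is shaped like the drift but pink is not meant.

How it is judged:
On the way, in this order (a step that is already met when the one before it is completed fails the run):
1. the extraction valve stands at its middle click (value of joint valve between 0.02 and 0.03 m and velocity of joint valve between -0.01 and 0.01 m/s), for 0.3 s.
2. every block has been driven out of its socket, the valve still at its middle click (value of joint valve between 0.02 and 0.03 m and distance between tail1 and socket1 above 0.028 m and distance between tail2 and socket2 above 0.028 m and distance between tail3 and socket3 above 0.028 m and distance between tail4 and socket4 above 0.028 m), for 0.2 s.
At the end, for the whole second after the job is handed in: Every block lies in the tray (its centre within the tray's inner outline and below the rim), at rest; the punch lies on its mat, origin and tip within 5 mm of the mat's outline, at rest; the valve is pushed home to within 5 mm (value of joint valve below 0.005 m and x of block1 in the frame of tray between -0.071 and 0.071 m and y of block1 in the frame of tray between -0.1035 and 0.1035 m and z of block1 in the frame of tray between 0 and 0.04 m and linear speed of each of block1, block2, block3, block4, drift below 0.03 m/s and x of block2 in the frame of tray between -0.071 and 0.071 m and y of block2 in the frame of tray between -0.1035 and 0.1035 m and z of block2 in the frame of tray between 0 and 0.04 m and x of block3 in the frame of tray between -0.071 and 0.071 m and y of block3 in the frame of tray between -0.1035 and 0.1035 m and z of block3 in the frame of tray between 0 and 0.04 m and x of block4 in the frame of tray between -0.071 and 0.071 m and y of block4 in the frame of tray between -0.1035 and 0.1035 m and z of block4 in the frame of tray between 0 and 0.04 m and x of drift in the frame of mat between -0.125 and 0.125 m and y of drift in the frame of mat between -0.065 and 0.065 m and z of drift in the frame of mat between 0 and 0.022 m and x of drift_tip in the frame of mat between -0.125 and 0.125 m and y of drift_tip in the frame of mat between -0.065 and 0.065 m and z of drift_tip in the frame of mat between 0 and 0.022 m); the robot touches nothing.
It fails at once if a block is gripped or pushed with the fingers while it is still stuck in its socket ((distance between tail1 and socket1 below 0.018 m and contact force between the fingers and block1 above 2 N) or (distance between tail2 and socket2 below 0.018 m and contact force between the fingers and block2 above 2 N) or (distance between tail3 and socket3 below 0.018 m and contact force between the fingers and block3 above 2 N) or (distance between tail4 and socket4 below 0.018 m and contact force between the fingers and block4 above 2 N)).
It fails at once if the plaster model, a bottle or the blue jar is shoved more than 30 mm (distance of any of model, amber_bottle, squeeze_bottle, wax_jar from where it was at the start of the episode above 0.03 m).
Of block1, block2, block3, block4 only 2 to 4 are there at a start; the rules pass over those that are not, and their reading is None.
At some moment in a run one of drift may be knocked a few centimetres aside while the robot is not near it.
Once in a run the grip may slacken for a moment while it holds something.
It also fails if it takes over 210 s, if anything falls off the work surface, if the arm or the gripper's body presses on something with over 40 N, if the wrist force passes 120 N, or if a joint passes its speed limit or range.

### The arm

A 6-joint arm with a two-finger parallel gripper is mounted at the origin on the work surface. World frame = base frame: x ahead of the robot, y to its left, z up, the work surface at z = 0. Lengths are in m, angles in rad, forces in N, time in s.
With the tool pointing down it reaches from about 0.35 to 0.85 m from the base axis. Payload 8.1 kg.
Tool frame: the origin (TCP) lies on the mounting face of the last link; the fingertips stand 186 mm ahead of it and the grasp point (between the pads) lies 167 mm ahead of it; z points along the fingers, y is the line along which they close (so a half turn about z gives the same grasp; the last joint's range is limited). The gripper opens to 93 mm and grips with 3 to 60 N. Pads are 15 mm wide; open, the fingers measure 128 mm over their backs; the gripper's body (75 mm by 188 mm) begins 65 mm behind the grasp point.
Start: joints at [-1.425, 0.13, 1.488, -0, 1.523, -0.085], TCP at [0.137, -0.584, 0.405] pointing down, gripper open.
Joint ranges: [-2.96, 2.96], [-0.89, 2.26], [0.02, 2.5], [-1.34, 4.48], [0, 2.73], [-2.66, 2.66]. Speed limits (rad/s): [2.39, 2.39, 2.79, 3.14, 3.14, 3.14].

### API

Orientations are given as a rotation vector (axis times angle).
In Python, from plant import read_state, read_camera, camera_params, close_job gives the robot as it stands. The module is installed in compiled form; this text tells all that it offers.
- The arm moves only by the tool servo_tool, never from a script. Its argument "increments" is a list of rows, each an object with "slide": the shift along the tool's x, y, z in mm, a list of three; "dr": the turn, a rotation vector about the tool's x, y, z in rad, a list of three; "jaw": the closure, from 0 (fully open) to 1 (shut). In form: [{"slide": [x, y, z], "dr": [ax, ay, az], "jaw": jaw}, ...]. A call has 1 to 20 rows; each row is the pose to reach, as a shift and turn from the pose commanded when the call began, along the tool's axes at that moment; what a row does not reach only later rows make up. A row lasts 1/10 s, in which the tool goes at most 50 mm and 8.59 degrees, less where a joint would pass 70% of its speed; a pose out of reach is approached as far as the arm can. A call with a gripper value outside its range is refused whole. The fingers move at their own pace and stop on an object; "force" is the grip in N (left out, the last holds). Time passes only in rows, so rows that repeat a pose let the fingers close. It gives the time, the measured TCP pose, the force, the opening and the grip force at its end, in the units of the state.
- read_state(): the state, without advancing time (a new reading comes with each control period).
- read_camera(name): name is "scene" or "top" or "wrist"; returns (picture, depth): 480x640x3 uint8, red, green, blue; 480x640 float32, m along the optical axis (not along the pixel's ray), 0 where there is no reading.
- camera_params(name): a dict with "fx", "fy", "cx", "cy" (pixels), "rvec" (rotation vector, rad) and "tvec" (3), from world to camera coordinates, as OpenCV has them. Camera axes: x right, y down, z forward; pixel columns grow to the right and rows downward; lengths in m; the calibration is good to about 2 mm. The wrist camera is an equidistant fisheye: a pixel r from the principal point sees the ray r / f radians off the axis. A picture is of the moment at which its call begins: read the wrist's pose just before it. camera_params takes no time and is no camera call; for the wrist camera it gives the pose at the moment of the call.
- close_job(): hands the job in; it is judged then, once.
The state is a dict: "t": time; "q": joint angles; "dq": joint speeds; "joint_torque": joint torques, N m; "tool_pos": TCP position; "orientation": TCP orientation; "force": force on the tool from outside, world axes, zero at the start; "wrist_torque": the same for the moment, N m; "opening": finger opening in m; "gripper_force": force on a finger pad.
Only numpy, scipy, OpenCV 4.12 (cv2) and the standard library are available. Lean on these libraries where they do the work, as an engineer would, in place of code of your own. Each camera call takes 0.05 s, during which the arm holds its last target. There are 200 camera calls.

## Working session

There is one attempt and no reset: what is moved stays moved. The work goes in short steps, Python scripts to look and compute and a tool call to move; the robot and the scene stay as the last step left them, time stands still between calls to the robot, and variables do not carry over. Pictures are saved under pics/ and viewed, at most 14 in all, crops included, and the job is handed in when it is done.

Besides the shell and the picture viewer there is one more tool, called after "Request:" as name(argument=value, ...), one argument or row to a line, values as JSON. servo_tool: Moves the arm, as the interface text tells. Its arguments: {"type":"object","properties":{"increments":{"type":"array"},"force":{"type":"number"}},"required":["increments"]}

```bash
mkdir -p pics; cat > h.py <<'E'
import numpy as np, cv2
from plant import *
from scipy.spatial.transform import Rotation as R
def cam(n):
    p=camera_params(n); im,d=read_camera(n); return im,d,p
def save(im,f): cv2.imwrite('pics/'+f,cv2.cvtColor(im,cv2.COLOR_RGB2BGR))
def rays(p,uv,fish=False):
    uv=np.atleast_2d(np.array(uv,float)); x=(uv[:,0]-p['cx'])/p['fx']; y=(uv[:,1]-p['cy'])/p['fy']
    if fish:
        r=np.hypot(x,y)+1e-12; d=np.stack([np.sin(r)*x/r,np.sin(r)*y/r,np.cos(r)],1)
    else: d=np.stack([x,y,np.ones_like(x)],1)
    M=R.from_rotvec(np.ravel(p['rvec'])).as_matrix(); t=np.ravel(p['tvec'])
    return -M.T@t, d@M
def onplane(p,uv,z,fish=False):
    o,d=rays(p,uv,fish); s=(z-o[2])/d[:,2]; return o+d*s[:,None]
def cloud(p,d,fish=False):
    v,u=np.mgrid[0:480,0:640]; o,r=rays(p,np.stack([u.ravel(),v.ravel()],1),fish)
    M=R.from_rotvec(np.ravel(p['rvec'])).as_matrix()
    zc=r@M[2]; return (o+r*(d.ravel()/zc)[:,None]).reshape(480,640,3)
def proj(p,X):
    M=R.from_rotvec(np.ravel(p['rvec'])).as_matrix(); c=np.atleast_2d(X)@M.T+np.ravel(p['tvec'])
    return np.stack([p['fx']*c[:,0]/c[:,2]+p['cx'],p['fy']*c[:,1]/c[:,2]+p['cy']],1)
def todelta(P,grasp=0.167):
    "shift in tool axes (mm) to bring the grasp point to world P"
    s=read_state(); M=R.from_rotvec(s['orientation']).as_matrix()
    return 1000*M.T@(np.array(P)-(np.array(s['tool_pos'])+M[:,2]*grasp))
E
python3 - <<'E'
from h import *
for n in('top','scene'):
    im,d,p=cam(n); save(im,n+'0.png'); np.savez(n+'0.npz',im=im,d=d); print(n,{k:np.round(v,3).tolist() for k,v in p.items()})
s=read_state(); print(s['t'],R.from_rotvec(s['orientation']).as_matrix().round(3).tolist(),s['opening'])
E
```

```text
top {'fx': 594.475, 'fy': 594.475, 'cx': 318.358, 'cy': 238.645, 'rvec': [2.142, -2.181, 0.113], 'tvec': [-0.0, 0.502, 1.293]}
scene {'fx': 449.239, 'fy': 449.239, 'cx': 316.628, 'cy': 238.427, 'rvec': [1.948, 1.457, -0.597], 'tvec': [-0.154, -0.286, 1.395]}
0.1 [[0.973, 0.229, -0.0], [0.229, -0.973, 0.002], [0.0, -0.002, -1.0]] 0.09292050309288387
```

View pics/top0.png

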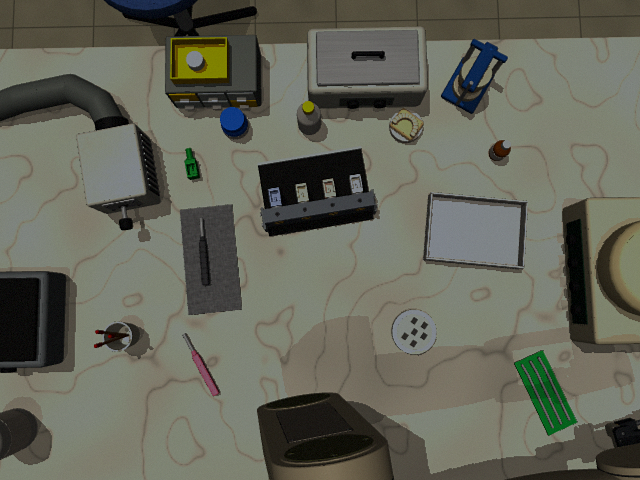

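View pics/scene0.png

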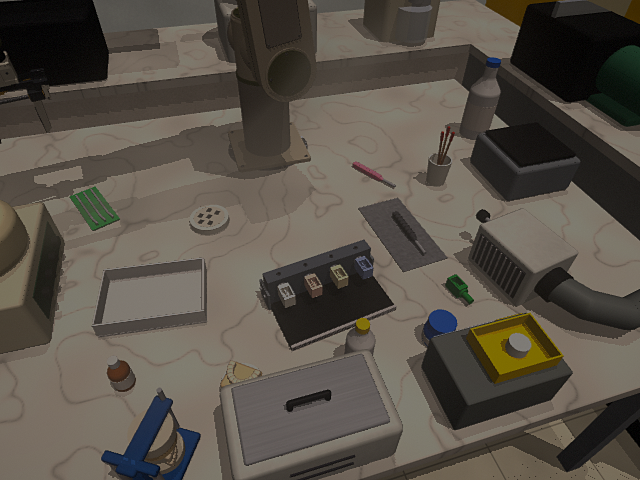

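The top view shows these things:
- **Punch:** the dark drift on the grey mat at top (205,255). The pink look-alike at (202,365) is to be rejected.
- **Blocks:** all four are in the holder: blue-grey (275,197), ivory (302,193), pink (329,188) and white (356,183). The green look-alike at (192,163) is not part of the job.
- **Other:** valve knob at (125,223) and tray at (475,232).

```bash
python3 - <<'E'
from h import *
z=np.load('top0.npz'); im,d=z['im'],z['d']; p=camera_params('top'); C=cloud(p,d)
def rect(mask,zz,name):
    uv=np.argwhere(mask)[:,::-1].astype(np.float32)
    n,l,st,_=cv2.connectedComponentsWithStats(mask.astype(np.uint8)); k=1+np.argmax(st[1:,4])
    uv=np.argwhere(l==k)[:,::-1]; P=C[l==k]
    W=onplane(p,uv,zz)[:,:2].astype(np.float32)*1000
    b=cv2.minAreaRect(W); print(name,st[k].tolist(),np.round(b[0]),np.round(b[1]),round(b[2],1),'z med',np.median(P[:,2]).round(4)); return l==k
v,u=np.mgrid[0:480,0:640]
box=lambda a,b,c,e:(u>=a)&(u<b)&(v>=c)&(v<e)
H=C[...,2]
rect(box(255,385,145,240)&(H>.068)&(H<.09),.076,'plate')
rect(box(255,385,145,240)&(H>.003)&(H<.02),.008,'base')
rect(box(180,245,195,320)&(H>.010)&(H<.035),.019,'drift')
g=im.astype(int); print('mat',g[300,195],g[210,190],'drift',g[260,205],g[225,202],'bench',g[330,250])
grey=(np.ptp(g,axis=2)<12)&(g.sum(2)<300)
rect(box(175,245,200,320)&grey,.003,'mat')
rect(box(420,535,185,280)&(H>.03)&(H<.05),.04,'tray')
rect(box(70,165,110,215)&(H>.10)&(H<.13),.115,'extr')
rect(box(110,145,205,235)&(H>.055)&(H<.1),.089,'knob')
for n,b in dict(b4=(266,284),b3=(293,311),b2=(320,338),b1=(347,365)).items():
    m=box(*b,170,206)&(H>.05)&(H<.075)&(g.sum(2)>250); rect(m,.066,n)
for n,b in dict(wax=(218,250,105,140),sq=(294,324,97,137),model=(386,428,107,145),amber=(486,514,136,166),green=(183,203,147,183),pink=(180,222,330,398)).items():
    rect(box(*b)&(H>.012),.0,n)
save(cv2.resize(im[140:320,100:385],None,fx=2.8,fy=2.8,interpolation=cv2.INTER_CUBIC)*1,'crop1.png')
E
```

```text
plate [263, 192, 112, 32, 1579] [565. -11.] [ 32. 240.] 8.5 z med 0.0756
base [255, 146, 114, 63, 3861] [648.   6.] [112. 253.] 8.4 z med 0.0079
drift [199, 218, 11, 67, 408] [480. 249.] [150.  18.] 5.0 z med 0.0179
mat [63 63 63] [65 64 61] drift [33 33 31] [72 72 68] bench [126 133 119]
mat [180, 204, 62, 111, 5692] [464. 236.] [241. 122.] 5.1 z med 0.0031
tray [426, 192, 102, 76, 805] [ 514. -357.] [216. 151.] 83.5 z med 0.0382
extr [76, 123, 74, 84, 4700] [657. 421.] [166. 136.] 10.2 z med 0.1145
knob [110, 205, 23, 25, 266] [550. 410.] [53. 47.] 1.2 z med 0.0811
b4 [268, 187, 14, 19, 111] [592.  84.] [38. 23.] 8.5 z med 0.0652
b3 [296, 183, 13, 20, 137] [599.  25.] [42. 23.] 8.4 z med 0.0644
b2 [323, 178, 13, 20, 134] [608. -34.] [41. 24.] 8.3 z med 0.064
b1 [350, 174, 13, 20, 129] [617. -93.] [42. 24.] 8.0 z med 0.0645
wax [218, 105, 32, 34, 791] [783. 184.] [72. 79.] 88.8 z med 0.0587
sq [297, 97, 27, 38, 771] [793.   5.] [60. 88.] 88.8 z med 0.0811
model [390, 108, 34, 34, 853] [ 766. -216.] [76. 75.] 42.8 z med 0.0308
amber [489, 140, 22, 21, 333] [ 704. -431.] [37. 57.] 43.7 z med 0.0538
green [185, 148, 14, 31, 269] [687. 283.] [72. 27.] 11.3 z med 0.0226
pink [185, 338, 34, 58, 349] [226. 257.] [142.  18.] 28.9 z med 0.0157
```

View pics/crop1.png

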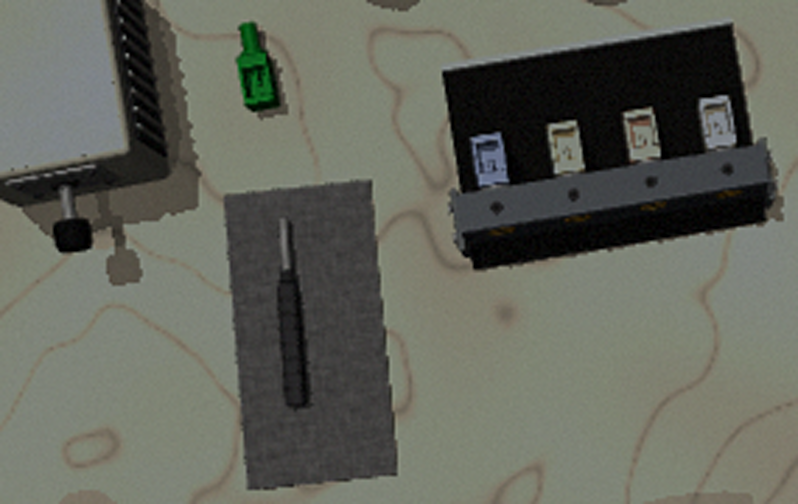

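Close crop confirms the dark steel drift on the mat (205,255) and four blocks. Refining knob, then moving over it.

```bash
python3 - <<'E'
from h import *
z=np.load('top0.npz'); im,d=z['im'],z['d']; p=camera_params('top'); C=cloud(p,d)
m=np.zeros((480,640),bool); m[214:236,112:138]=1
k=m&(im.astype(int).sum(2)<110); uv=np.argwhere(k)[:,::-1]; print(uv.min(0),uv.max(0),k.sum())
P=C[k]; t=P[P[:,2]>.075]; print(t.min(0).round(3),t.max(0).round(3),np.median(t,0).round(3),len(t))
b=cv2.minAreaRect((onplane(p,uv,.085)[:,:2]*1000).astype(np.float32)); print(b)
e=(C[...,2]>.110)&(C[...,2]<.12); e[:,200:]=0; e[215:]=0; b=cv2.minAreaRect((C[e][:,:2]*1000).astype(np.float32)); print(b)
print(todelta([.534,.401,.20]))
E
```

```text
[119 218] [132 229] 146
[ 0.356 -0.017  0.075] [0.549 0.418 1.34 ] [0.536 0.401 0.085] 137
((535.7706909179688, 401.85662841796875), (24.029420852661133, 27.83843994140625), 0.9809213280677795)
((759.6571044921875, 381.04583740234375), (191.9250946044922, 417.89093017578125), 65.5957260131836)
[ 611.49985329 -867.67661287   38.30373094]
```

Request:
servo_tool(
  increments=[
    {"slide":[438,-496,0],"dr":[0,0,0.05],"jaw":0},
    {"slide":[438,-496,0],"dr":[0,0,0.05],"jaw":0},
    {"slide":[438,-496,0],"dr":[0,0,0.05],"jaw":0},
    {"slide":[438,-496,0],"dr":[0,0,0.05],"jaw":0},
    {"slide":[438,-496,0],"dr":[0,0,0.05],"jaw":0},
    {"slide":[438,-496,0],"dr":[0,0,0.05],"jaw":0},
    {"slide":[438,-496,0],"dr":[0,0,0.05],"jaw":0},
    {"slide":[438,-496,0],"dr":[0,0,0.05],"jaw":0},
    {"slide":[438,-496,0],"dr":[0,0,0.05],"jaw":0},
    {"slide":[438,-496,0],"dr":[0,0,0.05],"jaw":0},
    {"slide":[438,-496,0],"dr":[0,0,0.05],"jaw":0},
    {"slide":[438,-496,0],"dr":[0,0,0.05],"jaw":0},
    {"slide":[438,-496,0],"dr":[0,0,0.05],"jaw":0},
    {"slide":[438,-496,0],"dr":[0,0,0.05],"jaw":0},
    {"slide":[438,-496,0],"dr":[0,0,0.05],"jaw":0},
    {"slide":[613,-868,38],"dr":[0,0,0.05],"jaw":0},
    {"slide":[613,-868,38],"dr":[0,0,0.05],"jaw":0},
    {"slide":[613,-868,38],"dr":[0,0,0.05],"jaw":0},
    {"slide":[613,-868,38],"dr":[0,0,0.05],"jaw":0},
    {"slide":[613,-868,38],"dr":[0,0,0.05],"jaw":0},
  ],
)

```text
t: 2.1
tool_pos: [0.5023, 0.2422, 0.3816]
orientation: [3.128, 0.28, 0.0]
force: [1.3, -0.0, 0.5]
opening: 0.0926
gripper_force: 0.0
```

```bash
python3 - <<'E'
from h import *
s=read_state(); print(s['t'],s['tool_pos'],R.from_rotvec(s['orientation']).as_matrix().round(3).tolist(),s['force'])
print(todelta([.536,.402,.17]))
E
```

```text
2.1 [0.50233561 0.24223439 0.38157162] [[0.984, 0.178, 0.0], [0.178, -0.984, -0.001], [0.0, 0.001, -1.0]] [ 1.31631672 -0.04983989  0.46821554]
[  61.50115236 -151.41754275   44.45029293]
```

Request:
servo_tool(
  increments=[
    {"slide":[61,-151,30],"dr":[0,0,0],"jaw":0.3},
    {"slide":[61,-151,30],"dr":[0,0,0],"jaw":0.3},
    {"slide":[61,-151,30],"dr":[0,0,0],"jaw":0.3},
    {"slide":[61,-151,30],"dr":[0,0,0],"jaw":0.3},
    {"slide":[61,-151,30],"dr":[0,0,0],"jaw":0.3},
    {"slide":[61,-151,30],"dr":[0,0,0],"jaw":0.3},
  ],
)

```text
t: 2.7
tool_pos: [0.5354, 0.4001, 0.3514]
orientation: [3.128, 0.282, -0.001]
force: [-0.0, 0.6, -0.3]
opening: 0.0652
gripper_force: 0.0
```

```bash
python3 - <<'E'
from h import *
s=read_state(); im,d,p=cam('wrist'); save(im,'w1.png'); np.savez('w1.npz',im=im,d=d)
print(s['t'],s['tool_pos'],s['opening'],todelta([.536,.402,.078]))
C=cloud(p,d,True); m=(im.astype(int).sum(2)<110)&(C[...,2]>.07)&(C[...,2]<.1)&(np.hypot(C[...,0]-.536,C[...,1]-.402)<.05)
P=C[m]; print(m.sum(),P.min(0),P.max(0),np.median(P,0))
E
```

```text
2.7 [0.53542624 0.40005315 0.35144448] 0.06517822454280817 [  0.96329641  -2.24667496 106.97081821]
36 [0.52857779 0.39289676 0.07016838] [0.55191563 0.41913883 0.08508139] [0.54750012 0.40062537 0.08037137]
```

View pics/w1.png

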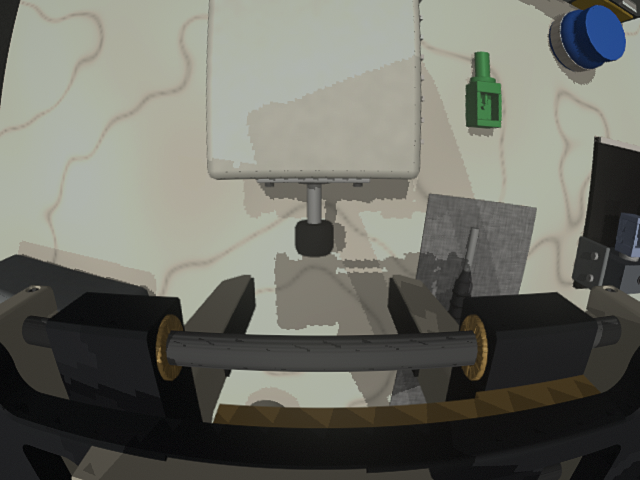

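Wrist view: knob at (314,240), rod (314,203), aligned with the tool axes, between the fingers (235 and 405).

```bash
python3 - <<'E'
from h import *
p=camera_params('wrist'); print(onplane(p,[[315,224],[315,240],[297,240],[333,240],[210,180],[418,180]],.082,True).round(4)); print(onplane(p,[[215,175],[415,175]],.113,True).round(4))
print(todelta([.536,.402,.078]))
E
```

```text
[[0.5505 0.4071 0.082 ]
 [0.5393 0.4051 0.082 ]
 [0.5371 0.4174 0.082 ]
 [0.5415 0.3928 0.082 ]
 [0.5685 0.484  0.082 ]
 [0.5936 0.3432 0.082 ]]
[[0.5765 0.4723 0.113 ]
 [0.5975 0.3543 0.113 ]]
[  0.96329641  -2.24667496 106.97081821]
```

Request:
servo_tool(
  increments=[
    {"slide":[4,-4,40],"dr":[0,0,0],"jaw":0.3},
    {"slide":[4,-4,80],"dr":[0,0,0],"jaw":0.3},
    {"slide":[4,-4,108],"dr":[0,0,0],"jaw":0.3},
    {"slide":[4,-4,108],"dr":[0,0,0],"jaw":0.3},
    {"slide":[4,-4,108],"dr":[0,0,0],"jaw":0.8},
    {"slide":[4,-4,108],"dr":[0,0,0],"jaw":0.8},
    {"slide":[4,-4,108],"dr":[0,0,0],"jaw":0.8},
    {"slide":[4,-4,108],"dr":[0,0,0],"jaw":0.8},
    {"slide":[4,-4,108],"dr":[0,0,0],"jaw":0.8},
  ],
  force=25,
)

```text
t: 3.65
tool_pos: [0.5382, 0.4068, 0.2449]
orientation: [-3.128, -0.284, -0.002]
force: [2.6, -12.3, 6.1]
opening: 0.0298
gripper_force: 7.4
```

Request:
servo_tool(
  increments=[
    {"slide":[0,2,0],"dr":[0,0,0],"jaw":0.85},
    {"slide":[0,2,0],"dr":[0,0,0],"jaw":0.85},
    {"slide":[0,3,0],"dr":[0,0,0],"jaw":0.85},
    {"slide":[0,3,0],"dr":[0,0,0],"jaw":0.85},
  ],
)

```text
t: 4.05
tool_pos: [0.5385, 0.405, 0.2449]
orientation: [-3.126, -0.284, -0.003]
force: [-1.2, 6.8, 3.6]
opening: 0.0272
gripper_force: 25.0
```

Gripped. Pull 25 mm.

Request:
servo_tool(
  increments=[
    {"slide":[-4,-1,0],"dr":[0,0,0],"jaw":0.85},
    {"slide":[-8,-1,0],"dr":[0,0,0],"jaw":0.85},
    {"slide":[-12,-1,0],"dr":[0,0,0],"jaw":0.85},
    {"slide":[-16,-1,0],"dr":[0,0,0],"jaw":0.85},
    {"slide":[-20,-1,0],"dr":[0,0,0],"jaw":0.85},
    {"slide":[-23,-1,0],"dr":[0,0,0],"jaw":0.85},
    {"slide":[-25,-1,0],"dr":[0,0,0],"jaw":0.85},
    {"slide":[-25,-1,0],"dr":[0,0,0],"jaw":0.85},
    {"slide":[-25,-1,0],"dr":[0,0,0],"jaw":0.85},
    {"slide":[-25,-1,0],"dr":[0,0,0],"jaw":0.85},
  ],
)

```text
t: 5.05
tool_pos: [0.5138, 0.4009, 0.2449]
orientation: [-3.127, -0.284, -0.002]
force: [0.5, 4.6, 5.6]
opening: 0.0274
gripper_force: 25.0
```

```bash
python3 - <<'E'
from h import *
s=read_state();im,d,p=cam('wrist'); save(im[120:420,150:490],'w2.png'); print(s['tool_pos'],s['force'])
E
```

```text
[0.51380479 0.40087785 0.24485173] [0.5435725  4.59366319 5.58576649]
```

View pics/w2.png

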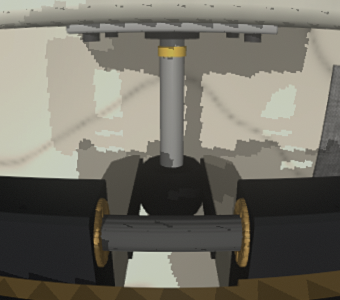

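Crop: yellow ring just out at (172,50), so the valve is at the middle click. Release, lift, go over the drift.

Request:
servo_tool(
  increments=[
    {"slide":[0,0,0],"dr":[0,0,0],"jaw":0.4},
    {"slide":[0,0,0],"dr":[0,0,0],"jaw":0.4},
    {"slide":[0,0,0],"dr":[0,0,0],"jaw":0.4},
    {"slide":[0,0,-40],"dr":[0,0,0],"jaw":0.4},
    {"slide":[0,0,-80],"dr":[0,0,0],"jaw":0.4},
    {"slide":[0,0,-110],"dr":[0,0,0],"jaw":0.4},
    {"slide":[-43,70,-110],"dr":[0,0,0.05],"jaw":0.4},
    {"slide":[-86,141,-110],"dr":[0,0,0.092],"jaw":0.4},
    {"slide":[-86,141,-100],"dr":[0,0,0.092],"jaw":0.4},
    {"slide":[-86,141,-80],"dr":[0,0,0.092],"jaw":0.4},
    {"slide":[-86,141,-60],"dr":[0,0,0.092],"jaw":0.4},
    {"slide":[-86,141,-60],"dr":[0,0,0.092],"jaw":0.4},
    {"slide":[-86,141,-60],"dr":[0,0,0.092],"jaw":0.4},
    {"slide":[-86,141,-60],"dr":[0,0,0.092],"jaw":0.4},
  ],
)

```text
t: 6.5
tool_pos: [0.4549, 0.2465, 0.3049]
orientation: [-3.138, -0.14, -0.002]
force: [0.1, -1.1, 0.4]
opening: 0.0556
gripper_force: 0.0
```

```bash
python3 - <<'E'
from h import *
s=read_state();im,d,p=cam('wrist'); save(im,'w3.png'); np.savez('w3.npz',im=im,d=d)
C=cloud(p,d,True); print(s['t'],s['tool_pos'],s['orientation'],s['opening'])
it,dt,pt=cam('top'); Ct=cloud(pt,dt); 
for a in (C,Ct):
    m=(a[...,2]>.009)&(a[...,2]<.024)&(np.abs(a[...,0]-.49)<.12)&(np.abs(a[...,1]-.24)<.065)
    n,l,st,_=cv2.connectedComponentsWithStats(m.astype(np.uint8)); 
    for k in np.argsort(-st[1:,4])[:3]+1:
        P=a[l==k]; print(st[k],cv2.minAreaRect((P[:,:2]*1000).astype(np.float32)),np.median(P[:,2]))
print(todelta([.454,.247,.0235]))
E
```

```text
6.5 [0.45494106 0.24647335 0.3049016 ] [-3.13801970e+00 -1.40020108e-01 -2.03595628e-03] 0.055634877710380594
[ 306   99   24  200 3465] ((483.3651123046875, 252.04014587402344), (150.4102783203125, 16.59071159362793), 4.058996677398682) 0.017294514956049167
[199 218   5  17  60] ((537.0333862304688, 254.3289031982422), (37.28003692626953, 8.079012870788574), 6.0874834060668945) 0.014278818352386868
[206 273   4  11  20] ((419.7305603027344, 239.96644592285156), (22.487075805664062, 4.70185661315918), 3.92970871925354) 0.016763906588210364
[220 215   1   1   1] ((561.6757202148438, 212.37921142578125), (0.0, 0.0), 0.0) 0.011931218491891826
[ -1.39411183  -0.35456019 114.44620551]
```

View pics/w3.png

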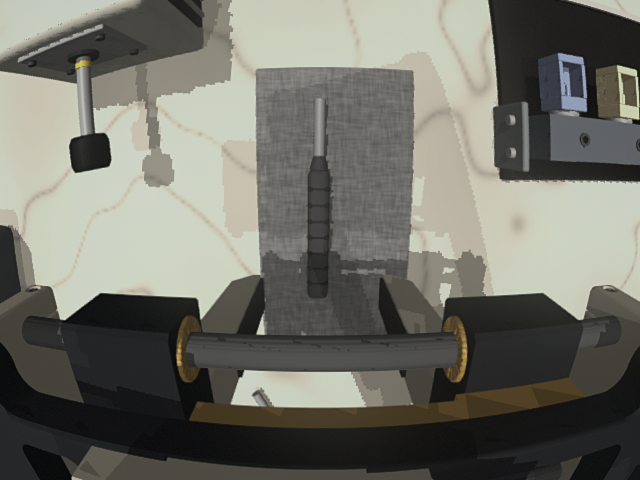

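Wrist view: drift body from (317,297) to (318,160), nose tip at (320,100), aligned with the mat and centred between the fingers. Descend and grip.

Request:
servo_tool(
  increments=[
    {"slide":[0,-2,40],"dr":[0,0,0],"jaw":0.4},
    {"slide":[0,-2,80],"dr":[0,0,0],"jaw":0.4},
    {"slide":[0,-2,105],"dr":[0,0,0],"jaw":0.4},
    {"slide":[0,-2,114],"dr":[0,0,0],"jaw":0.4},
    {"slide":[0,-2,114],"dr":[0,0,0],"jaw":0.4},
    {"slide":[0,-2,114],"dr":[0,0,0],"jaw":0.4},
    {"slide":[0,-2,114],"dr":[0,0,0],"jaw":0.95},
    {"slide":[0,-2,114],"dr":[0,0,0],"jaw":0.95},
    {"slide":[0,-2,114],"dr":[0,0,0],"jaw":0.95},
    {"slide":[0,-2,114],"dr":[0,0,0],"jaw":0.95},
    {"slide":[0,-2,114],"dr":[0,0,0],"jaw":0.95},
    {"slide":[0,-2,114],"dr":[0,0,0],"jaw":0.95},
    {"slide":[0,-2,114],"dr":[0,0,0],"jaw":0.95},
  ],
  force=60,
)

```text
t: 7.9
tool_pos: [0.4542, 0.248, 0.1898]
orientation: [-3.138, -0.139, 0.0]
force: [0.2, -0.2, 0.5]
opening: 0.0155
gripper_force: 60.0
```

Request:
servo_tool(
  increments=[
    {"slide":[0,0,-30],"dr":[0,0,0],"jaw":0.95},
    {"slide":[0,0,-70],"dr":[0,0,0],"jaw":0.95},
    {"slide":[0,0,-100],"dr":[0,0,0],"jaw":0.95},
    {"slide":[-16,46,-100],"dr":[0,0,-0.03],"jaw":0.95},
    {"slide":[-32,93,-100],"dr":[0,0,-0.059],"jaw":0.95},
    {"slide":[-48,140,-100],"dr":[0,0,-0.059],"jaw":0.95},
    {"slide":[-64,186,-100],"dr":[0,0,-0.059],"jaw":0.95},
    {"slide":[-64,186,-100],"dr":[0,0,-0.059],"jaw":0.95},
    {"slide":[-64,186,-100],"dr":[0,0,-0.059],"jaw":0.95},
    {"slide":[-64,186,-100],"dr":[0,0,-0.059],"jaw":0.95},
    {"slide":[-64,186,-100],"dr":[0,0,-0.059],"jaw":0.95},
  ],
)

```text
t: 9.0
tool_pos: [0.4071, 0.0581, 0.2897]
orientation: [-3.133, -0.235, 0.0]
force: [0.7, 0.5, -2.7]
opening: 0.0152
gripper_force: 60.0
```

```bash
python3 - <<'E'
from h import *
s=read_state();im,d,p=cam('wrist'); save(im,'w4.png'); np.savez('w4.npz',im=im,d=d,rv=p['rvec'],tv=p['tvec'])
C=cloud(p,d,True); print(s['t'],s['tool_pos'],s['orientation'],s['opening'],s['force'])
m=(C[...,2]>.070)&(C[...,2]<.082)&(C[...,0]>.5)&(C[...,0]<.62)&(np.abs(C[...,1])<.14)
n,l,st,_=cv2.connectedComponentsWithStats(m.astype(np.uint8)); k=1+np.argmax(st[1:,4]); P=C[l==k]
print('plate',st[k],cv2.minAreaRect((P[:,:2]*1000).astype(np.float32)),np.median(P[:,2]))
tz=s['tool_pos'][2]-.167-.012
m=(np.abs(C[...,2]-tz)<.02)&(C[...,0]>.40)&(C[...,0]<.55)&(np.abs(C[...,1]-.06)<.04)
n,l,st,_=cv2.connectedComponentsWithStats(m.astype(np.uint8)); k=1+np.argmax(st[1:,4]); P=C[l==k]
print('drift',st[k],cv2.minAreaRect((P[:,:2]*1000).astype(np.float32)))
M=R.from_rotvec(s['orientation']).as_matrix(); Q=(P-s['tool_pos'])@M*1000
q=Q[Q[:,0]>60]; print('tool frame tip x',Q[:,0].max(),'nose n',len(q),np.polyfit(q[:,0],q[:,1],1),np.polyfit(q[:,0],q[:,2],1), q[:,1].min(),q[:,1].max())
E
```

```text
9.0 [0.40713345 0.05806494 0.28966057] [-3.13256488e+00 -2.34815790e-01  3.86171481e-04] 0.01520854137819996 [ 0.68220968  0.54830529 -2.74100484]
plate [  265     0   368    77 13511] ((568.0737915039062, -9.789253234863281), (31.416645050048828, 242.07073974609375), 8.664742469787598) 0.074899948114339
drift [ 266   62  112  266 8918] ((455.3238830566406, 57.65013122558594), (44.97919464111328, 110.93134307861328), 87.2432861328125)
tool frame tip x 105.4275776486598 nose n 2015 [ 0.00290364 -0.54092196] [1.04865792e-03 1.76482355e+02] -5.01953354098674 4.7455220496663415
```

View pics/w4.png

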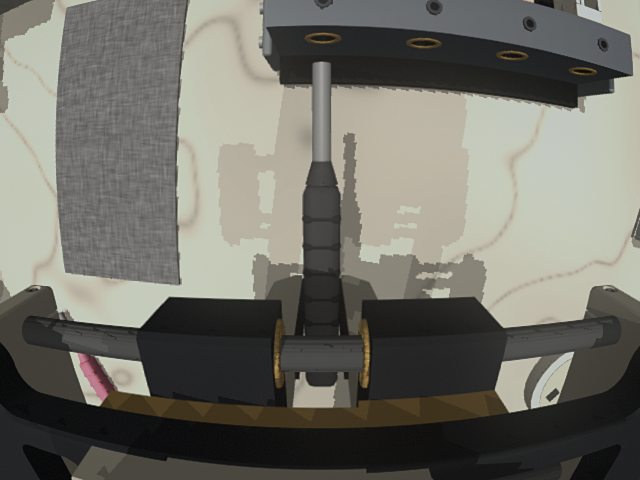

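Wrist view: the drift is gripped straight, nose tip (321,62). Socket mouths have gold rims at (322,38), (423,43), (512,55) and (582,71).

```bash
python3 - <<'E'
from h import *
z=np.load('w4.npz'); p=camera_params('wrist'); p['rvec'],p['tvec']=z['rv'],z['tv']; im=z['im'].astype(int)
hsv=cv2.cvtColor(z['im'],cv2.COLOR_RGB2HSV)
m=(hsv[...,0]>8)&(hsv[...,0]<30)&(hsv[...,1]>90); m[85:]=0; m[:,:290]=0; m[:20]=0
s=read_state(); M=R.from_rotvec(s['orientation']).as_matrix(); tp=np.array(s['tool_pos'])
n,l,st,_=cv2.connectedComponentsWithStats(cv2.dilate(m.astype(np.uint8),np.ones((3,3))))
for k in range(1,n):
    if st[k,4]<60: continue
    x,y,w,h=st[k,:4]; c=[x+(w-1)/2,y+(h-1)/2]
    X=onplane(p,c,.052,True)[0]; print(st[k],c,X.round(4),((X-tp)@M*1000).round(1))
print('nose tip',((onplane(p,[321,62],tp[2]-.179,True)[0]-tp)@M*1000).round(1), np.degrees(np.arctan2(M[1,0],M[0,0])))
E
```

```text
[304  32  38  13 373] [np.float64(322.5), np.float64(38.0)] [0.5396 0.0776 0.052 ] [134.    0.5 237.6]
[405  37  37  13 372] [np.float64(423.0), np.float64(43.0)] [0.5483 0.0188 0.052 ] [133.8  60.1 237.6]
[495  50  35  11 323] [np.float64(512.0), np.float64(55.0)] [ 0.5574 -0.0407  0.052 ] [133.9 120.2 237.5]
[568  66  30  10 257] [np.float64(582.5), np.float64(70.5)] [ 0.5662 -0.0997  0.052 ] [133.9 179.8 237.5]
nose tip [105.7  -0.3 179. ] 8.588900781866403
```

Sockets are 60 mm apart and aligned with the tool; the tip is 28 mm short of the mouth. Lower, then punch socket 4.

Request:
servo_tool(
  increments=[
    {"slide":[0,1,30],"dr":[0,0,0],"jaw":0.95},
    {"slide":[0,1,58],"dr":[0,0,0],"jaw":0.95},
    {"slide":[0,1,58],"dr":[0,0,0],"jaw":0.95},
    {"slide":[0,1,58],"dr":[0,0,0],"jaw":0.95},
    {"slide":[10,1,58],"dr":[0,0,0],"jaw":0.95},
    {"slide":[20,1,58],"dr":[0,0,0],"jaw":0.95},
    {"slide":[26,1,58],"dr":[0,0,0],"jaw":0.95},
    {"slide":[30,1,58],"dr":[0,0,0],"jaw":0.95},
    {"slide":[32,1,58],"dr":[0,0,0],"jaw":0.95},
    {"slide":[32,1,58],"dr":[0,0,0],"jaw":0.95},
    {"slide":[32,1,58],"dr":[0,0,0],"jaw":0.95},
  ],
)

```text
t: 10.15
tool_pos: [0.4386, 0.0608, 0.2317]
orientation: [3.133, 0.232, -0.001]
force: [-0.7, 0.2, -1.9]
opening: 0.0152
gripper_force: 60.0
```

Request:
servo_tool(
  increments=[
    {"slide":[3,0,0],"dr":[0,0,0],"jaw":0.95},
    {"slide":[6,0,0],"dr":[0,0,0],"jaw":0.95},
    {"slide":[9,0,0],"dr":[0,0,0],"jaw":0.95},
    {"slide":[12,0,0],"dr":[0,0,0],"jaw":0.95},
    {"slide":[15,0,0],"dr":[0,0,0],"jaw":0.95},
  ],
)

```text
t: 10.65
tool_pos: [0.4514, 0.0628, 0.2299]
orientation: [3.133, 0.232, -0.014]
force: [-14.6, -2.8, 3.0]
opening: 0.0158
gripper_force: 60.0
```

Request:
servo_tool(
  increments=[
    {"slide":[3,0,0],"dr":[0,0,0],"jaw":0.95},
    {"slide":[6,0,0],"dr":[0,0,0],"jaw":0.95},
    {"slide":[9,0,0],"dr":[0,0,0],"jaw":0.95},
    {"slide":[12,0,0],"dr":[0,0,0],"jaw":0.95},
    {"slide":[15,0,0],"dr":[0,0,0],"jaw":0.95},
    {"slide":[18,0,0],"dr":[0,0,0],"jaw":0.95},
    {"slide":[20,0,0],"dr":[0,0,0],"jaw":0.95},
    {"slide":[20,0,0],"dr":[0,0,0],"jaw":0.95},
    {"slide":[20,0,0],"dr":[0,0,0],"jaw":0.95},
  ],
)

```text
t: 11.55
tool_pos: [0.4734, 0.0659, 0.2317]
orientation: [-3.133, -0.232, 0.0]
force: [-0.3, 0.4, -1.1]
opening: 0.0153
gripper_force: 60.0
```

```bash
python3 - <<'E'
from h import *
im,d,p=cam('wrist'); save(im[:300],'w5.png')
E
```

```text
(no output)
```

View pics/w5.png

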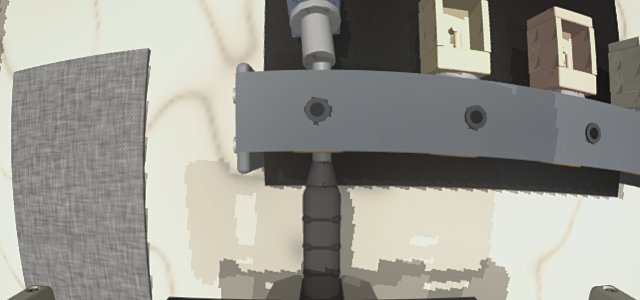

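Wrist view: block 4's shank (320,50) is clear of the plate's far face and the block has dropped. Next, socket 3.

Request:
servo_tool(
  increments=[
    {"slide":[-25,0,0],"dr":[0,0,0],"jaw":0.95},
    {"slide":[-50,0,0],"dr":[0,0,0],"jaw":0.95},
    {"slide":[-60,0,0],"dr":[0,0,0],"jaw":0.95},
    {"slide":[-60,30,0],"dr":[0,0,0],"jaw":0.95},
    {"slide":[-60,60,0],"dr":[0,0,0],"jaw":0.95},
    {"slide":[-60,60,0],"dr":[0,0,0],"jaw":0.95},
    {"slide":[-60,60,0],"dr":[0,0,0],"jaw":0.95},
    {"slide":[-60,60,0],"dr":[0,0,0],"jaw":0.95},
  ],
)

```text
t: 12.4
tool_pos: [0.4228, -0.0018, 0.2317]
orientation: [-3.133, -0.232, 0.0]
force: [-0.5, 0.5, -1.9]
opening: 0.0154
gripper_force: 60.0
```

```bash
cat > chk.py <<'E'
from h import *
s=read_state(); im,d,p=cam('wrist'); M=R.from_rotvec(s['orientation']).as_matrix(); tp=np.array(s['tool_pos'])
hsv=cv2.cvtColor(im,cv2.COLOR_RGB2HSV)
m=(hsv[...,0]>8)&(hsv[...,0]<30)&(hsv[...,1]>90); m[130:]=0
n,l,st,_=cv2.connectedComponentsWithStats(cv2.dilate(m.astype(np.uint8),np.ones((3,3))))
for k in range(1,n):
    if st[k,4]<60: continue
    x,y,w,h=st[k,:4]; c=[x+(w-1)/2,y+(h-1)/2]
    X=onplane(p,c,.052,True)[0]; print(st[k],((X-tp)@M*1000).round(1))
C=cloud(p,d,True); Q=(C-tp)@M*1000
m=(np.abs(Q[...,1])<12)&(np.abs(Q[...,2]-177)<9)&(Q[...,0]>60)&(Q[...,0]<125)&(C[...,0]<.57)
q=Q[m]; a=q[q[:,0]>80]; print('tip x',np.percentile(q[:,0],99.5).round(1),'y',np.polyfit(a[:,0],a[:,1],1).round(3),'ytip',np.median(a[:,1]).round(1),'z',np.median(a[:,2]).round(1),len(a))
print(s['t'],s['force'],np.degrees(np.arctan2(M[1,0],M[0,0])))
E
python3 chk.py
```

```text
[293   6  52  20 735] [127.4  -1.4 179.7]
[429  15  49  19 629] [127.5  58.3 179.7]
[161  16  49  19 627] [127.4 -61.  179.7]
[540  38  43  16 509] [127.3 117.8 179.6]
tip x 104.9 y [ 0.012 -1.378] ytip -0.3 z 176.5 1085
12.4 [-0.4833202   0.47557714 -1.91277351] 8.462690965201068
```

Request:
servo_tool(
  increments=[
    {"slide":[10,-1,0],"dr":[0,0,0],"jaw":0.95},
    {"slide":[18,-1,0],"dr":[0,0,0],"jaw":0.95},
    {"slide":[22,-1,0],"dr":[0,0,0],"jaw":0.95},
    {"slide":[25,-1,0],"dr":[0,0,0],"jaw":0.95},
    {"slide":[28,-1,0],"dr":[0,0,0],"jaw":0.95},
    {"slide":[31,-1,0],"dr":[0,0,0],"jaw":0.95},
    {"slide":[34,-1,0],"dr":[0,0,0],"jaw":0.95},
    {"slide":[37,-1,0],"dr":[0,0,0],"jaw":0.95},
    {"slide":[40,-1,0],"dr":[0,0,0],"jaw":0.95},
    {"slide":[43,-1,0],"dr":[0,0,0],"jaw":0.95},
    {"slide":[46,-1,0],"dr":[0,0,0],"jaw":0.95},
  ],
)

```text
t: 13.55
tool_pos: [0.4666, 0.0054, 0.2303]
orientation: [-3.133, -0.232, 0.01]
force: [-0.9, 0.0, -1.5]
opening: 0.0156
gripper_force: 60.0
```

Request:
servo_tool(
  increments=[
    {"slide":[3,0,0],"dr":[0,0,0],"jaw":0.95},
    {"slide":[6,0,0],"dr":[0,0,0],"jaw":0.95},
    {"slide":[9,0,0],"dr":[0,0,0],"jaw":0.95},
    {"slide":[12,0,0],"dr":[0,0,0],"jaw":0.95},
    {"slide":[14,0,0],"dr":[0,0,0],"jaw":0.95},
    {"slide":[16,0,0],"dr":[0,0,0],"jaw":0.95},
    {"slide":[16,0,0],"dr":[0,0,0],"jaw":0.95},
    {"slide":[16,0,0],"dr":[0,0,0],"jaw":0.95},
  ],
)

```text
t: 14.35
tool_pos: [0.4841, 0.0079, 0.2317]
orientation: [-3.133, -0.232, 0.0]
force: [-0.6, -0.0, -2.7]
opening: 0.0155
gripper_force: 60.0
```

```bash
python3 - <<'E'
from h import *
im,d,p=cam('wrist'); save(im[:300],'w6.png')
E
```

```text
(no output)
```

View pics/w6.png

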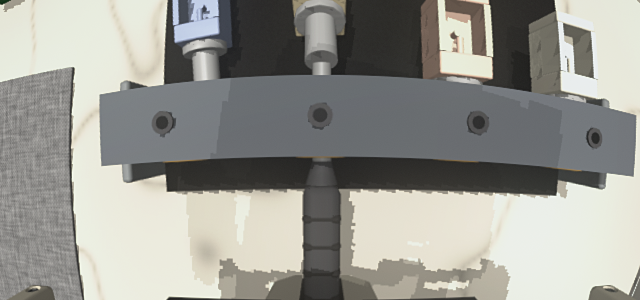

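Block 3 is out: its shank (320,50) is clear, and blue-grey lies at (200,20). Next, socket 2.

Request:
servo_tool(
  increments=[
    {"slide":[-25,0,0],"dr":[0,0,0],"jaw":0.95},
    {"slide":[-50,0,0],"dr":[0,0,0],"jaw":0.95},
    {"slide":[-62,0,0],"dr":[0,0,0],"jaw":0.95},
    {"slide":[-62,30,0],"dr":[0,0,0],"jaw":0.95},
    {"slide":[-62,60,0],"dr":[0,0,0],"jaw":0.95},
    {"slide":[-62,60,0],"dr":[0,0,0],"jaw":0.95},
    {"slide":[-62,60,0],"dr":[0,0,0],"jaw":0.95},
    {"slide":[-62,60,0],"dr":[0,0,0],"jaw":0.95},
  ],
)

```text
t: 15.2
tool_pos: [0.4314, -0.0602, 0.2316]
orientation: [-3.133, -0.232, 0.0]
force: [0.3, 0.6, -2.1]
opening: 0.0152
gripper_force: 60.0
```

```bash
python3 chk.py
```

```text
[296   6  52  20 736] [ 1.274e+02 -1.000e-01  1.796e+02]
[163  16  49  18 641] [127.5 -60.  179.6]
[432  16  48  18 620] [127.4  59.5 179.5]
[ 59  39  42  15 489] [ 127.5 -119.7  179.6]
tip x 104.9 y [ 0.011 -1.256] ytip -0.4 z 176.5 1087
15.2 [ 0.26854741  0.6486758  -2.1291591 ] 8.46497555606872
```

Request:
servo_tool(
  increments=[
    {"slide":[10,0,0],"dr":[0,0,0],"jaw":0.95},
    {"slide":[18,0,0],"dr":[0,0,0],"jaw":0.95},
    {"slide":[22,0,0],"dr":[0,0,0],"jaw":0.95},
    {"slide":[25,0,0],"dr":[0,0,0],"jaw":0.95},
    {"slide":[28,0,0],"dr":[0,0,0],"jaw":0.95},
    {"slide":[31,0,0],"dr":[0,0,0],"jaw":0.95},
    {"slide":[34,0,0],"dr":[0,0,0],"jaw":0.95},
    {"slide":[37,0,0],"dr":[0,0,0],"jaw":0.95},
    {"slide":[40,0,0],"dr":[0,0,0],"jaw":0.95},
    {"slide":[43,0,0],"dr":[0,0,0],"jaw":0.95},
    {"slide":[46,0,0],"dr":[0,0,0],"jaw":0.95},
  ],
)

```text
t: 16.35
tool_pos: [0.4757, -0.0539, 0.2305]
orientation: [-3.132, -0.231, 0.008]
force: [-1.0, -0.1, -1.6]
opening: 0.0153
gripper_force: 60.0
```

Request:
servo_tool(
  increments=[
    {"slide":[3,0,0],"dr":[0,0,0],"jaw":0.95},
    {"slide":[6,0,0],"dr":[0,0,0],"jaw":0.95},
    {"slide":[9,0,0],"dr":[0,0,0],"jaw":0.95},
    {"slide":[12,0,0],"dr":[0,0,0],"jaw":0.95},
    {"slide":[14,0,0],"dr":[0,0,0],"jaw":0.95},
    {"slide":[16,0,0],"dr":[0,0,0],"jaw":0.95},
    {"slide":[16,0,0],"dr":[0,0,0],"jaw":0.95},
    {"slide":[16,0,0],"dr":[0,0,0],"jaw":0.95},
  ],
)

```text
t: 17.15
tool_pos: [0.4929, -0.0515, 0.2317]
orientation: [-3.133, -0.232, 0.0]
force: [0.0, 0.7, -1.9]
opening: 0.0156
gripper_force: 60.0
```

Request:
servo_tool(
  increments=[
    {"slide":[-25,0,0],"dr":[0,0,0],"jaw":0.95},
    {"slide":[-50,0,0],"dr":[0,0,0],"jaw":0.95},
    {"slide":[-62,0,0],"dr":[0,0,0],"jaw":0.95},
    {"slide":[-62,30,0],"dr":[0,0,0],"jaw":0.95},
    {"slide":[-62,60,0],"dr":[0,0,0],"jaw":0.95},
    {"slide":[-62,60,0],"dr":[0,0,0],"jaw":0.95},
    {"slide":[-62,60,0],"dr":[0,0,0],"jaw":0.95},
    {"slide":[-62,60,0],"dr":[0,0,0],"jaw":0.95},
  ],
)

```text
t: 17.95
tool_pos: [0.4402, -0.1195, 0.2315]
orientation: [-3.132, -0.232, 0.001]
force: [0.2, 0.5, -3.0]
opening: 0.0156
gripper_force: 60.0
```

```bash
python3 chk.py
```

```text
[296   5  52  21 735] [ 1.276e+02 -1.000e-01  1.795e+02]
[163  16  49  18 640] [127.5 -60.  179.5]
[ 59  38  42  16 498] [ 127.7 -119.7  179.6]
[  0  64  21  13 219] [ 125.8 -172.9  179.6]
tip x 104.9 y [ 0.012 -1.447] ytip -0.4 z 176.5 1088
17.95 [ 0.20228324  0.45778704 -2.97520212] 8.46678884418337
```

Same offsets; socket 1.

Request:
servo_tool(
  increments=[
    {"slide":[10,0,0],"dr":[0,0,0],"jaw":0.95},
    {"slide":[18,0,0],"dr":[0,0,0],"jaw":0.95},
    {"slide":[22,0,0],"dr":[0,0,0],"jaw":0.95},
    {"slide":[25,0,0],"dr":[0,0,0],"jaw":0.95},
    {"slide":[28,0,0],"dr":[0,0,0],"jaw":0.95},
    {"slide":[31,0,0],"dr":[0,0,0],"jaw":0.95},
    {"slide":[34,0,0],"dr":[0,0,0],"jaw":0.95},
    {"slide":[37,0,0],"dr":[0,0,0],"jaw":0.95},
    {"slide":[40,0,0],"dr":[0,0,0],"jaw":0.95},
    {"slide":[43,0,0],"dr":[0,0,0],"jaw":0.95},
    {"slide":[46,0,0],"dr":[0,0,0],"jaw":0.95},
  ],
)

```text
t: 19.1
tool_pos: [0.4846, -0.1132, 0.2306]
orientation: [-3.132, -0.231, 0.008]
force: [-0.8, -0.7, -1.8]
opening: 0.0152
gripper_force: 60.0
```

Request:
servo_tool(
  increments=[
    {"slide":[3,0,0],"dr":[0,0,0],"jaw":0.95},
    {"slide":[6,0,0],"dr":[0,0,0],"jaw":0.95},
    {"slide":[9,0,0],"dr":[0,0,0],"jaw":0.95},
    {"slide":[12,0,0],"dr":[0,0,0],"jaw":0.95},
    {"slide":[14,0,0],"dr":[0,0,0],"jaw":0.95},
    {"slide":[16,0,0],"dr":[0,0,0],"jaw":0.95},
    {"slide":[16,0,0],"dr":[0,0,0],"jaw":0.95},
    {"slide":[16,0,0],"dr":[0,0,0],"jaw":0.95},
  ],
)

```text
t: 19.9
tool_pos: [0.5017, -0.1108, 0.2317]
orientation: [-3.133, -0.232, 0.0]
force: [-0.4, -0.3, -1.9]
opening: 0.0159
gripper_force: 60.0
```

Request:
servo_tool(
  increments=[
    {"slide":[-25,0,0],"dr":[0,0,0],"jaw":0.95},
    {"slide":[-50,0,0],"dr":[0,0,0],"jaw":0.95},
    {"slide":[-70,0,0],"dr":[0,0,0],"jaw":0.95},
    {"slide":[-90,0,0],"dr":[0,0,0],"jaw":0.95},
    {"slide":[-90,0,-30],"dr":[0,0,0],"jaw":0.95},
    {"slide":[-90,0,-70],"dr":[0,0,0],"jaw":0.95},
    {"slide":[-90,0,-100],"dr":[0,0,0],"jaw":0.95},
    {"slide":[-90,0,-100],"dr":[0,0,0],"jaw":0.95},
    {"slide":[-90,0,-100],"dr":[0,0,0],"jaw":0.95},
  ],
)

```text
t: 20.8
tool_pos: [0.4129, -0.1242, 0.3322]
orientation: [3.132, 0.232, 0.003]
force: [-0.6, -0.3, -2.3]
opening: 0.0157
gripper_force: 60.0
```

```bash
python3 - <<'E'
from h import *
im,d,p=cam('top'); np.savez('top1.npz',im=im,d=d); save(cv2.resize(im[110:330,90:390],None,fx=2.6,fy=2.6,interpolation=cv2.INTER_CUBIC),'crop2.png')
E
```

```text
(no output)
```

View pics/crop2.png

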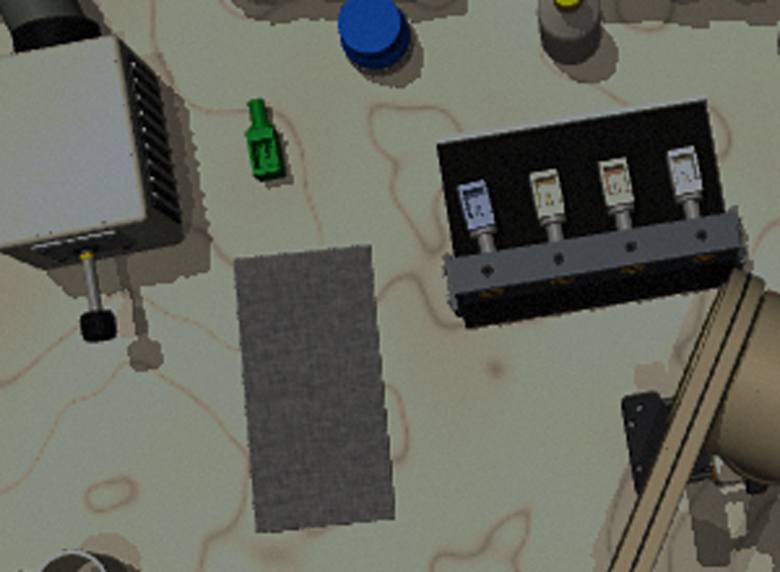

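Top crop: all four blocks lie free on the base, shanks at (486,242), (556,228), (625,215) and (692,205). The valve's yellow ring is still out at (86,255). Lay the punch back.

Request:
servo_tool(
  increments=[
    {"slide":[12,-44,0],"dr":[0,0,0.06],"jaw":0.95},
    {"slide":[24,-88,0],"dr":[0,0,0.06],"jaw":0.95},
    {"slide":[36,-132,0],"dr":[0,0,0.06],"jaw":0.95},
    {"slide":[48,-176,0],"dr":[0,0,0.06],"jaw":0.95},
    {"slide":[59,-220,0],"dr":[0,0,0.06],"jaw":0.95},
    {"slide":[70,-264,0],"dr":[0,0,0.06],"jaw":0.95},
    {"slide":[82,-308,0],"dr":[0,0,0.06],"jaw":0.95},
    {"slide":[94,-354,10],"dr":[0,0,0.06],"jaw":0.95},
    {"slide":[94,-354,50],"dr":[0,0,0.06],"jaw":0.95},
    {"slide":[94,-354,90],"dr":[0,0,0.06],"jaw":0.95},
    {"slide":[94,-354,120],"dr":[0,0,0.06],"jaw":0.95},
    {"slide":[94,-354,130],"dr":[0,0,0.06],"jaw":0.95},
    {"slide":[94,-354,130],"dr":[0,0,0.06],"jaw":0.95},
    {"slide":[94,-354,130],"dr":[0,0,0.06],"jaw":0.95},
  ],
)

```text
t: 22.25
tool_pos: [0.454, 0.2399, 0.2025]
orientation: [-3.138, -0.137, -0.001]
force: [0.3, -0.3, -1.6]
opening: 0.0152
gripper_force: 60.0
```

```bash
python3 - <<'E'
from h import *
z=np.load('top1.npz'); im,d=z['im'].astype(int),z['d']; C=cloud(camera_params('top'),d)
o=np.array([566.5,-10.5]); a=np.radians(8.5); X=np.array([np.cos(a),np.sin(a)]); Y=np.array([-X[1],X[0]])
q=(C[...,:2]*1000-o); hx=q@X; hy=q@Y; H=C[...,2]*1000
m=(hx>18)&(hx<130)&(np.abs(hy)<118)&(H>17)&(H<70)
n,l,st,_=cv2.connectedComponentsWithStats(m.astype(np.uint8))
for k in range(1,n):
    if st[k,4]<30: continue
    s=l==k; b=s&(im.sum(2)>200)&(H>28); print(st[k], 'hx',hx[s].min().round(),hx[s].max().round(),'hy',hy[s].mean().round(),'Htop',np.percentile(H[s],[50,95]).round(),cv2.minAreaRect((C[s][:,:2]*1000).astype(np.float32)))
E
```

```text
[347 166  14  28 269] hx 23.0 84.0 hy -89.0 Htop [31. 38.] ((632.2503051757812, -91.27685546875), (61.08816146850586, 24.37943458557129), 10.475128173828125)
[320 170  14  29 263] hx 24.0 84.0 hy -30.0 Htop [30. 38.] ((624.4176635742188, -31.713998794555664), (60.529869079589844, 23.893251419067383), 10.16424560546875)
[294 175  14  28 256] hx 23.0 84.0 hy 31.0 Htop [30. 39.] ((614.8382568359375, 27.444175720214844), (61.76029968261719, 23.717910766601562), 10.248042106628418)
[266 179  16  28 258] hx 23.0 84.0 hy 92.0 Htop [31. 39.] ((605.8721313476562, 87.88093566894531), (61.59751510620117, 23.996850967407227), 13.422372817993164)
```

Request:
servo_tool(
  increments=[
    {"slide":[0,0,6],"dr":[0,0,0],"jaw":0.95},
    {"slide":[0,0,11],"dr":[0,0,0],"jaw":0.95},
    {"slide":[0,0,12],"dr":[0,0,0],"jaw":0.95},
    {"slide":[0,0,12],"dr":[0,0,0],"jaw":0.95},
    {"slide":[0,0,12],"dr":[0,0,0],"jaw":0.4},
    {"slide":[0,0,12],"dr":[0,0,0],"jaw":0.4},
    {"slide":[0,0,12],"dr":[0,0,0],"jaw":0.4},
    {"slide":[0,0,12],"dr":[0,0,0],"jaw":0.4},
    {"slide":[0,0,-30],"dr":[0,0,0],"jaw":0.4},
    {"slide":[0,0,-80],"dr":[0,0,0],"jaw":0.4},
    {"slide":[0,0,-110],"dr":[0,0,0],"jaw":0.4},
    {"slide":[0,0,-110],"dr":[0,0,0],"jaw":0.4},
    {"slide":[0,0,-110],"dr":[0,0,0],"jaw":0.4},
  ],
  force=40,
)

```text
t: 23.55
tool_pos: [0.4538, 0.24, 0.3125]
orientation: [-3.138, -0.138, -0.003]
force: [0.1, 0.0, -0.7]
opening: 0.0561
gripper_force: 0.0
```

```bash
cat > drift.py <<'E'
from h import *
import sys
im,d,p=cam(sys.argv[1]); a=cloud(p,d,sys.argv[1]=='wrist')
m=(a[...,2]>.009)&(a[...,2]<.03)&(np.abs(a[...,0]-.47)<.16)&(np.abs(a[...,1]-.24)<.11)
n,l,st,_=cv2.connectedComponentsWithStats(m.astype(np.uint8))
for k in np.argsort(-st[1:,4])[:3]+1:
    P=a[l==k]; print(st[k],cv2.minAreaRect((P[:,:2]*1000).astype(np.float32)),np.median(P[:,2]))
s=read_state(); print(s['t'],s['tool_pos'],s['orientation'])
E
python3 drift.py wrist
```

```text
[ 311   99   23  196 3414] ((482.96246337890625, 242.7244415283203), (151.4318389892578, 16.577245712280273), 4.917176246643066) 0.017273650580412747
[193  12   7   8  28] ((618.9171752929688, 349.2584228515625), (1.4589389562606812, 4.757838249206543), 87.16185760498047) 0.02393067539271751
[195  25   2   4   4] ((611.219970703125, 349.5539245605469), (2.9623565673828125, 0.6826874017715454), 1.3388069868087769) 0.02047573714989906
23.6 [0.45326805 0.23979405 0.31093518] [ 3.13825449e+00  1.37911667e-01 -1.17611466e-03]
```

Punch is within its mat. Go above block 1 (white).

Request:
servo_tool(
  increments=[
    {"slide":[18,38,-20],"dr":[0,0,-0.06],"jaw":0.5},
    {"slide":[36,77,-20],"dr":[0,0,-0.06],"jaw":0.5},
    {"slide":[54,115,-20],"dr":[0,0,-0.06],"jaw":0.5},
    {"slide":[72,153,-20],"dr":[0,0,-0.06],"jaw":0.5},
    {"slide":[90,192,-20],"dr":[0,0,-0.06],"jaw":0.5},
    {"slide":[108,230,-20],"dr":[0,0,-0.06],"jaw":0.5},
    {"slide":[125,268,-20],"dr":[0,0,-0.06],"jaw":0.5},
    {"slide":[142,307,-20],"dr":[0,0,-0.06],"jaw":0.5},
    {"slide":[159,345,-20],"dr":[0,0,-0.06],"jaw":0.5},
    {"slide":[159,345,-20],"dr":[0,0,-0.06],"jaw":0.5},
    {"slide":[159,345,-20],"dr":[0,0,-0.06],"jaw":0.5},
    {"slide":[159,345,-20],"dr":[0,0,-0.06],"jaw":0.5},
    {"slide":[159,345,-20],"dr":[0,0,-0.06],"jaw":0.5},
  ],
)

```text
t: 24.9
tool_pos: [0.6417, -0.0885, 0.331]
orientation: [-3.132, -0.234, 0.002]
force: [-0.1, -0.3, 0.7]
opening: 0.0466
gripper_force: 0.0
```

```bash
cat > blk.py <<'E'
from h import *
s=read_state(); im,d,p=cam('wrist'); save(im,'w_%d.png'%int(s['t']*10)); C=cloud(p,d,True)*1000
M=R.from_rotvec(s['orientation']).as_matrix(); tp=np.array(s['tool_pos'])*1000
q=C[...,:2]-[566.5,-10.5]; a=np.radians(8.5); X=np.array([np.cos(a),np.sin(a)]); Y=np.array([-X[1],X[0]])
hx,hy,H=q@X,q@Y,C[...,2]
m=(hx>20)&(hx<130)&(np.abs(hy)<125)&(H>31)&(H<46)
n,l,st,_=cv2.connectedComponentsWithStats(m.astype(np.uint8))
for k in range(1,n):
    if st[k,4]<150: continue
    P=C[l==k]; r=cv2.minAreaRect(P[:,:2].astype(np.float32)); c=np.r_[r[0],30]
    print(st[k],np.round(r[0]),np.round(r[1]),round(r[2],1),'H',np.median(P[:,2]).round(),'tool',((c-tp)@M-[0,0,167]).round(1),im[l==k].mean(0).round())
print(s['t'],s['tool_pos'],s['opening'],np.degrees(np.arctan2(M[1,0],M[0,0])).round(2))
E
python3 blk.py
```

```text
[305 205  33  58 999] [643. -88.] [45. 24.] 9.5 H 35.0 tool [  2.   -0.2 134. ] [214. 216. 208.]
[158 207  34  54 954] [626.  30.] [45. 25.] 10.4 H 35.0 tool [   2.3 -119.7  134.1] [207. 208. 184.]
[228 206  34  57 986] [634. -29.] [45. 24.] 10.7 H 35.0 tool [  2.  -59.4 134. ] [210. 194. 173.]
[ 95 208  32  52 799] [617.  91.] [45. 26.] 13.0 H 35.0 tool [   2.5 -181.   134.1] [150. 161. 182.]
24.9 [ 0.64171684 -0.0885498   0.33097358] 0.04662428936925182 8.55
```

Request:
servo_tool(
  increments=[
    {"slide":[4,0,45],"dr":[0,0,0],"jaw":0.5},
    {"slide":[4,0,90],"dr":[0,0,0],"jaw":0.5},
    {"slide":[4,0,122],"dr":[0,0,0],"jaw":0.5},
    {"slide":[4,0,133],"dr":[0,0,0],"jaw":0.5},
    {"slide":[4,0,133],"dr":[0,0,0],"jaw":0.5},
    {"slide":[4,0,133],"dr":[0,0,0],"jaw":0.9},
    {"slide":[4,0,133],"dr":[0,0,0],"jaw":0.9},
    {"slide":[4,0,133],"dr":[0,0,0],"jaw":0.9},
    {"slide":[4,0,133],"dr":[0,0,0],"jaw":0.9},
    {"slide":[4,0,133],"dr":[0,0,0],"jaw":0.9},
    {"slide":[4,0,100],"dr":[0,0,0],"jaw":0.9},
    {"slide":[4,0,60],"dr":[0,0,0],"jaw":0.9},
    {"slide":[4,0,20],"dr":[0,0,0],"jaw":0.9},
    {"slide":[4,0,0],"dr":[0,0,0],"jaw":0.9},
    {"slide":[4,0,0],"dr":[0,0,0],"jaw":0.9},
    {"slide":[4,0,0],"dr":[0,0,0],"jaw":0.9},
  ],
)

```text
t: 26.55
tool_pos: [0.646, -0.0892, 0.331]
orientation: [-3.133, -0.232, 0.0]
force: [0.8, 0.5, -1.6]
opening: 0.0237
gripper_force: 40.0
```

Request:
servo_tool(
  increments=[
    {"slide":[-25,38,0],"dr":[0,0,0.1],"jaw":0.9},
    {"slide":[-50,76,0],"dr":[0,0,0.2],"jaw":0.9},
    {"slide":[-75,114,0],"dr":[0,0,0.262],"jaw":0.9},
    {"slide":[-100,152,0],"dr":[0,0,0.262],"jaw":0.9},
    {"slide":[-125,190,0],"dr":[0,0,0.262],"jaw":0.9},
    {"slide":[-150,228,0],"dr":[0,0,0.262],"jaw":0.9},
    {"slide":[-176,266,0],"dr":[0,0,0.262],"jaw":0.9},
    {"slide":[-202,305,0],"dr":[0,0,0.262],"jaw":0.9},
    {"slide":[-202,305,20],"dr":[0,0,0.262],"jaw":0.9},
    {"slide":[-202,305,60],"dr":[0,0,0.262],"jaw":0.9},
    {"slide":[-202,305,80],"dr":[0,0,0.262],"jaw":0.9},
    {"slide":[-202,305,80],"dr":[0,0,0.262],"jaw":0.9},
    {"slide":[-202,305,80],"dr":[0,0,0.262],"jaw":0.9},
    {"slide":[-202,305,80],"dr":[0,0,0.262],"jaw":0.9},
  ],
)

```text
t: 27.95
tool_pos: [0.4917, -0.4209, 0.2528]
orientation: [3.136, -0.179, 0.002]
force: [-0.1, -0.1, -0.3]
opening: 0.0237
gripper_force: 40.0
```

```bash
python3 - <<'E'
from h import *
s=read_state(); im,d,p=cam('wrist'); save(im,'w7.png'); C=cloud(p,d,True)*1000
M=R.from_rotvec(s['orientation']).as_matrix(); tp=np.array(s['tool_pos'])*1000; Q=(C-tp)@M
m=(C[...,2]>36)&(C[...,2]<44)&(np.hypot(C[...,0]-514,C[...,1]+357)<160)
P=C[m]; r=cv2.minAreaRect(P[:,:2].astype(np.float32)); print('tray',r); q=Q[m]; print('rim in tool',q[:,:2].min(0),q[:,:2].max(0))
print(s['tool_pos'],s['opening'],np.degrees(np.arctan2(M[1,0],M[0,0])).round(2))
E
```

```text
tray ((526.3807983398438, -358.1239013671875), (216.26177978515625, 132.838623046875), 83.6361083984375)
rim in tool [ -39.63669869 -174.64941491] [93.81217196 41.56258517]
[ 0.49169134 -0.4208582   0.25275208] 0.023672855238448906 -6.53
```

View pics/w7.png

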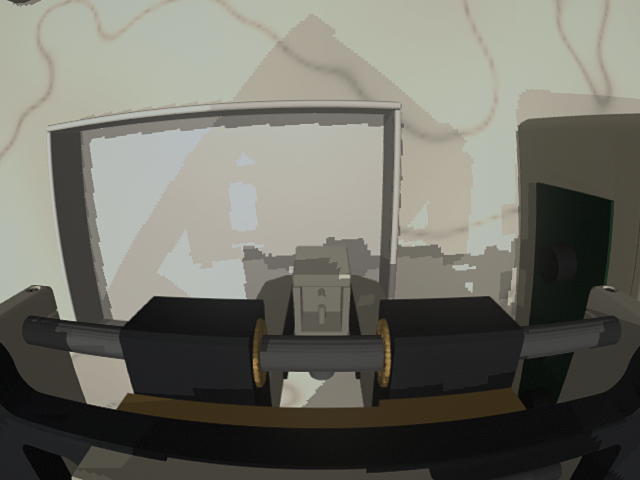

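Wrist view: block held at (321,300) over the tray. Tray walls at (395,200) right and (65,210) left, clear by a few mm; I'll shift slightly inward. Lower and release.

Request:
servo_tool(
  increments=[
    {"slide":[5,-3,0],"dr":[0,0,0],"jaw":0.9},
    {"slide":[5,-3,25],"dr":[0,0,0],"jaw":0.9},
    {"slide":[5,-3,45],"dr":[0,0,0],"jaw":0.9},
    {"slide":[5,-3,56],"dr":[0,0,0],"jaw":0.9},
    {"slide":[5,-3,56],"dr":[0,0,0],"jaw":0.9},
    {"slide":[5,-3,56],"dr":[0,0,0],"jaw":0.63},
    {"slide":[5,-3,56],"dr":[0,0,0],"jaw":0.63},
    {"slide":[5,-3,56],"dr":[0,0,0],"jaw":0.63},
    {"slide":[5,-3,20],"dr":[0,0,0],"jaw":0.63},
    {"slide":[5,-3,-20],"dr":[0,0,0],"jaw":0.63},
    {"slide":[5,-3,-60],"dr":[0,0,0],"jaw":0.5},
    {"slide":[5,-3,-78],"dr":[0,0,0],"jaw":0.5},
    {"slide":[5,-3,-78],"dr":[0,0,0],"jaw":0.5},
    {"slide":[5,-3,-78],"dr":[0,0,0],"jaw":0.5},
  ],
)

```text
t: 29.4
tool_pos: [0.4965, -0.4182, 0.3294]
orientation: [3.136, -0.179, 0.0]
force: [0.4, 0.7, -1.5]
opening: 0.0462
gripper_force: 0.0
```

Request:
servo_tool(
  increments=[
    {"slide":[10,-41,0],"dr":[0,0,0],"jaw":0.5},
    {"slide":[20,-82,0],"dr":[0,0,-0.1],"jaw":0.5},
    {"slide":[30,-123,0],"dr":[0,0,-0.2],"jaw":0.5},
    {"slide":[40,-164,0],"dr":[0,0,-0.262],"jaw":0.5},
    {"slide":[50,-205,0],"dr":[0,0,-0.262],"jaw":0.5},
    {"slide":[60,-246,0],"dr":[0,0,-0.262],"jaw":0.5},
    {"slide":[70,-287,0],"dr":[0,0,-0.262],"jaw":0.5},
    {"slide":[80,-328,0],"dr":[0,0,-0.262],"jaw":0.5},
    {"slide":[88,-368,0],"dr":[0,0,-0.262],"jaw":0.5},
    {"slide":[95,-401,0],"dr":[0,0,-0.262],"jaw":0.5},
    {"slide":[95,-401,0],"dr":[0,0,-0.262],"jaw":0.5},
    {"slide":[95,-401,0],"dr":[0,0,-0.262],"jaw":0.5},
    {"slide":[95,-401,0],"dr":[0,0,-0.262],"jaw":0.5},
    {"slide":[95,-401,0],"dr":[0,0,-0.262],"jaw":0.5},
  ],
)

```text
t: 30.8
tool_pos: [0.6363, -0.032, 0.329]
orientation: [3.133, 0.229, -0.002]
force: [0.1, -0.0, 0.0]
opening: 0.0464
gripper_force: 0.0
```

```bash
python3 blk.py
```

```text
[150 210  36  56 932] [617.  91.] [46. 25.] 12.8 H 35.0 tool [  -1.1 -124.9  132. ] [160. 170. 192.]
[ 224  210   34   57 1013] [626.  30.] [45. 24.] 9.7 H 35.0 tool [ -1.2 -62.8 132. ] [211. 210. 181.]
[301 210  33  58 991] [634. -29.] [45. 24.] 8.8 H 35.0 tool [ -1.4  -3.5 132. ] [209. 195. 174.]
30.8 [ 0.63625491 -0.03199599  0.32896413] 0.04638694746774393 8.38
```

Request:
servo_tool(
  increments=[
    {"slide":[2,-3,45],"dr":[0,0,0],"jaw":0.5},
    {"slide":[2,-3,90],"dr":[0,0,0],"jaw":0.5},
    {"slide":[2,-3,120],"dr":[0,0,0],"jaw":0.5},
    {"slide":[2,-3,131],"dr":[0,0,0],"jaw":0.5},
    {"slide":[2,-3,131],"dr":[0,0,0],"jaw":0.5},
    {"slide":[2,-3,131],"dr":[0,0,0],"jaw":0.9},
    {"slide":[2,-3,131],"dr":[0,0,0],"jaw":0.9},
    {"slide":[2,-3,131],"dr":[0,0,0],"jaw":0.9},
    {"slide":[2,-3,131],"dr":[0,0,0],"jaw":0.9},
    {"slide":[2,-3,131],"dr":[0,0,0],"jaw":0.9},
    {"slide":[2,-3,100],"dr":[0,0,0],"jaw":0.9},
    {"slide":[2,-3,60],"dr":[0,0,0],"jaw":0.9},
    {"slide":[2,-3,20],"dr":[0,0,0],"jaw":0.9},
    {"slide":[2,-3,0],"dr":[0,0,0],"jaw":0.9},
    {"slide":[2,-3,0],"dr":[0,0,0],"jaw":0.9},
    {"slide":[2,-3,0],"dr":[0,0,0],"jaw":0.9},
  ],
)

```text
t: 32.45
tool_pos: [0.638, -0.0273, 0.329]
orientation: [-3.133, -0.232, 0.0]
force: [-1.1, 0.2, -1.1]
opening: 0.0238
gripper_force: 40.0
```

Request:
servo_tool(
  increments=[
    {"slide":[-18,42,0],"dr":[0,0,0.1],"jaw":0.9},
    {"slide":[-36,84,0],"dr":[0,0,0.2],"jaw":0.9},
    {"slide":[-54,126,0],"dr":[0,0,0.262],"jaw":0.9},
    {"slide":[-72,168,0],"dr":[0,0,0.262],"jaw":0.9},
    {"slide":[-90,210,0],"dr":[0,0,0.262],"jaw":0.9},
    {"slide":[-107,252,0],"dr":[0,0,0.262],"jaw":0.9},
    {"slide":[-124,294,0],"dr":[0,0,0.262],"jaw":0.9},
    {"slide":[-140,338,0],"dr":[0,0,0.262],"jaw":0.9},
    {"slide":[-140,338,30],"dr":[0,0,0.262],"jaw":0.9},
    {"slide":[-140,338,70],"dr":[0,0,0.262],"jaw":0.9},
    {"slide":[-140,338,75],"dr":[0,0,0.262],"jaw":0.9},
    {"slide":[-140,338,75],"dr":[0,0,0.262],"jaw":0.9},
    {"slide":[-140,338,75],"dr":[0,0,0.262],"jaw":0.9},
  ],
)

```text
t: 33.75
tool_pos: [0.5499, -0.3822, 0.2555]
orientation: [3.136, -0.178, 0.001]
force: [0.1, -0.5, -0.5]
opening: 0.0238
gripper_force: 40.0
```

Request:
servo_tool(
  increments=[
    {"slide":[0,0,25],"dr":[0,0,0],"jaw":0.9},
    {"slide":[0,0,45],"dr":[0,0,0],"jaw":0.9},
    {"slide":[0,0,58],"dr":[0,0,0],"jaw":0.9},
    {"slide":[0,0,58],"dr":[0,0,0],"jaw":0.9},
    {"slide":[0,0,58],"dr":[0,0,0],"jaw":0.63},
    {"slide":[0,0,58],"dr":[0,0,0],"jaw":0.63},
    {"slide":[0,0,58],"dr":[0,0,0],"jaw":0.63},
    {"slide":[0,0,20],"dr":[0,0,0],"jaw":0.63},
    {"slide":[0,0,-20],"dr":[0,0,0],"jaw":0.63},
    {"slide":[0,0,-60],"dr":[0,0,0],"jaw":0.5},
    {"slide":[0,0,-75],"dr":[0,0,0],"jaw":0.5},
    {"slide":[0,0,-75],"dr":[0,0,0],"jaw":0.5},
    {"slide":[0,0,-75],"dr":[0,0,0],"jaw":0.5},
  ],
)

```text
t: 35.05
tool_pos: [0.5492, -0.3822, 0.3284]
orientation: [-3.136, 0.179, 0.002]
force: [-0.7, -0.2, -0.4]
opening: 0.0466
gripper_force: 0.0
```

Request:
servo_tool(
  increments=[
    {"slide":[3,-42,0],"dr":[0,0,0],"jaw":0.5},
    {"slide":[6,-84,0],"dr":[0,0,-0.1],"jaw":0.5},
    {"slide":[9,-126,0],"dr":[0,0,-0.2],"jaw":0.5},
    {"slide":[12,-168,0],"dr":[0,0,-0.262],"jaw":0.5},
    {"slide":[15,-210,0],"dr":[0,0,-0.262],"jaw":0.5},
    {"slide":[18,-252,0],"dr":[0,0,-0.262],"jaw":0.5},
    {"slide":[22,-294,0],"dr":[0,0,-0.262],"jaw":0.5},
    {"slide":[26,-336,0],"dr":[0,0,-0.262],"jaw":0.5},
    {"slide":[29,-378,0],"dr":[0,0,-0.262],"jaw":0.5},
    {"slide":[32,-420,0],"dr":[0,0,-0.262],"jaw":0.5},
    {"slide":[32,-420,0],"dr":[0,0,-0.262],"jaw":0.5},
    {"slide":[32,-420,0],"dr":[0,0,-0.262],"jaw":0.5},
    {"slide":[32,-420,0],"dr":[0,0,-0.262],"jaw":0.5},
    {"slide":[32,-420,0],"dr":[0,0,-0.262],"jaw":0.5},
  ],
)

```text
t: 36.45
tool_pos: [0.6288, 0.0299, 0.3287]
orientation: [3.133, 0.229, -0.002]
force: [-0.2, -0.2, -1.3]
opening: 0.0462
gripper_force: 0.0
```

```bash
python3 blk.py
```

```text
[ 223  211   37   57 1009] [617.  91.] [45. 24.] 12.9 H 35.0 tool [ -2.4 -62.5 131.7] [160. 170. 191.]
[ 304  212   33   58 1029] [625.  31.] [45. 24.] 9.0 H 35.0 tool [ -2.8  -1.3 131.7] [205. 201. 169.]
36.45 [0.62884563 0.02987644 0.32873179] 0.046167609948989094 8.37
```

Request:
servo_tool(
  increments=[
    {"slide":[0,-1,45],"dr":[0,0,0],"jaw":0.5},
    {"slide":[0,-1,90],"dr":[0,0,0],"jaw":0.5},
    {"slide":[0,-1,120],"dr":[0,0,0],"jaw":0.5},
    {"slide":[0,-1,131],"dr":[0,0,0],"jaw":0.5},
    {"slide":[0,-1,131],"dr":[0,0,0],"jaw":0.5},
    {"slide":[0,-1,131],"dr":[0,0,0],"jaw":0.9},
    {"slide":[0,-1,131],"dr":[0,0,0],"jaw":0.9},
    {"slide":[0,-1,131],"dr":[0,0,0],"jaw":0.9},
    {"slide":[0,-1,131],"dr":[0,0,0],"jaw":0.9},
    {"slide":[0,-1,131],"dr":[0,0,0],"jaw":0.9},
    {"slide":[0,-1,100],"dr":[0,0,0],"jaw":0.9},
    {"slide":[0,-1,60],"dr":[0,0,0],"jaw":0.9},
    {"slide":[0,-1,20],"dr":[0,0,0],"jaw":0.9},
    {"slide":[0,-1,0],"dr":[0,0,0],"jaw":0.9},
    {"slide":[0,-1,0],"dr":[0,0,0],"jaw":0.9},
    {"slide":[0,-1,0],"dr":[0,0,0],"jaw":0.9},
  ],
)

```text
t: 38.1
tool_pos: [0.6288, 0.0323, 0.329]
orientation: [-3.133, -0.232, 0.0]
force: [0.1, -0.6, -1.5]
opening: 0.0234
gripper_force: 40.0
```

Request:
servo_tool(
  increments=[
    {"slide":[-20,39,0],"dr":[0,0,0.1],"jaw":0.9},
    {"slide":[-40,78,0],"dr":[0,0,0.2],"jaw":0.9},
    {"slide":[-60,117,0],"dr":[0,0,0.262],"jaw":0.9},
    {"slide":[-80,156,0],"dr":[0,0,0.262],"jaw":0.9},
    {"slide":[-100,195,0],"dr":[0,0,0.262],"jaw":0.9},
    {"slide":[-120,235,0],"dr":[0,0,0.262],"jaw":0.9},
    {"slide":[-140,274,0],"dr":[0,0,0.262],"jaw":0.9},
    {"slide":[-160,312,0],"dr":[0,0,0.262],"jaw":0.9},
    {"slide":[-176,344,0],"dr":[0,0,0.262],"jaw":0.9},
    {"slide":[-176,344,30],"dr":[0,0,0.262],"jaw":0.9},
    {"slide":[-176,344,70],"dr":[0,0,0.262],"jaw":0.9},
    {"slide":[-176,344,75],"dr":[0,0,0.262],"jaw":0.9},
    {"slide":[-176,344,75],"dr":[0,0,0.262],"jaw":0.9},
    {"slide":[-176,344,75],"dr":[0,0,0.262],"jaw":0.9},
  ],
)

```text
t: 39.5
tool_pos: [0.506, -0.3338, 0.2555]
orientation: [3.136, -0.178, 0.001]
force: [1.0, -0.4, -1.2]
opening: 0.0236
gripper_force: 40.0
```

Request:
servo_tool(
  increments=[
    {"slide":[0,0,25],"dr":[0,0,0],"jaw":0.9},
    {"slide":[0,0,45],"dr":[0,0,0],"jaw":0.9},
    {"slide":[0,0,58],"dr":[0,0,0],"jaw":0.9},
    {"slide":[0,0,58],"dr":[0,0,0],"jaw":0.9},
    {"slide":[0,0,58],"dr":[0,0,0],"jaw":0.63},
    {"slide":[0,0,58],"dr":[0,0,0],"jaw":0.63},
    {"slide":[0,0,58],"dr":[0,0,0],"jaw":0.63},
    {"slide":[0,0,20],"dr":[0,0,0],"jaw":0.63},
    {"slide":[0,0,-20],"dr":[0,0,0],"jaw":0.63},
    {"slide":[0,0,-60],"dr":[0,0,0],"jaw":0.5},
    {"slide":[0,0,-75],"dr":[0,0,0],"jaw":0.5},
    {"slide":[0,0,-75],"dr":[0,0,0],"jaw":0.5},
    {"slide":[0,0,-75],"dr":[0,0,0],"jaw":0.5},
  ],
)

```text
t: 40.8
tool_pos: [0.5053, -0.3337, 0.3285]
orientation: [-3.136, 0.179, 0.001]
force: [-0.7, 0.1, -0.7]
opening: 0.0462
gripper_force: 0.0
```

Request:
servo_tool(
  increments=[
    {"slide":[6,-44,0],"dr":[0,0,0],"jaw":0.5},
    {"slide":[12,-88,0],"dr":[0,0,-0.1],"jaw":0.5},
    {"slide":[18,-132,0],"dr":[0,0,-0.2],"jaw":0.5},
    {"slide":[25,-176,0],"dr":[0,0,-0.3],"jaw":0.5},
    {"slide":[32,-220,0],"dr":[0,0,-0.34],"jaw":0.5},
    {"slide":[38,-264,0],"dr":[0,0,-0.34],"jaw":0.5},
    {"slide":[45,-308,0],"dr":[0,0,-0.34],"jaw":0.5},
    {"slide":[52,-352,0],"dr":[0,0,-0.34],"jaw":0.5},
    {"slide":[59,-394,0],"dr":[0,0,-0.34],"jaw":0.5},
    {"slide":[65,-436,0],"dr":[0,0,-0.34],"jaw":0.5},
    {"slide":[65,-436,0],"dr":[0,0,-0.34],"jaw":0.5},
    {"slide":[65,-436,0],"dr":[0,0,-0.34],"jaw":0.5},
    {"slide":[65,-436,0],"dr":[0,0,-0.34],"jaw":0.5},
    {"slide":[65,-436,0],"dr":[0,0,-0.34],"jaw":0.5},
  ],
)

```text
t: 42.2
tool_pos: [0.6195, 0.0905, 0.3287]
orientation: [3.122, 0.351, -0.003]
force: [-0.2, -0.1, 0.1]
opening: 0.0465
gripper_force: 0.0
```

```bash
python3 blk.py
```

```text
[ 304  212   32   57 1047] [616.  92.] [45. 24.] 13.3 H 35.0 tool [ -2.5  -1.8 131.7] [154. 163. 185.]
42.2 [0.61951629 0.09045037 0.32873923] 0.04645275368844338 12.84
```

Request:
servo_tool(
  increments=[
    {"slide":[0,-2,45],"dr":[0,0,0],"jaw":0.5},
    {"slide":[0,-2,90],"dr":[0,0,0],"jaw":0.5},
    {"slide":[0,-2,120],"dr":[0,0,0],"jaw":0.5},
    {"slide":[0,-2,131],"dr":[0,0,0],"jaw":0.5},
    {"slide":[0,-2,131],"dr":[0,0,0],"jaw":0.5},
    {"slide":[0,-2,131],"dr":[0,0,0],"jaw":0.9},
    {"slide":[0,-2,131],"dr":[0,0,0],"jaw":0.9},
    {"slide":[0,-2,131],"dr":[0,0,0],"jaw":0.9},
    {"slide":[0,-2,131],"dr":[0,0,0],"jaw":0.9},
    {"slide":[0,-2,131],"dr":[0,0,0],"jaw":0.9},
    {"slide":[0,-2,100],"dr":[0,0,0],"jaw":0.9},
    {"slide":[0,-2,60],"dr":[0,0,0],"jaw":0.9},
    {"slide":[0,-2,20],"dr":[0,0,0],"jaw":0.9},
    {"slide":[0,-2,0],"dr":[0,0,0],"jaw":0.9},
    {"slide":[0,-2,0],"dr":[0,0,0],"jaw":0.9},
    {"slide":[0,-2,0],"dr":[0,0,0],"jaw":0.9},
  ],
)

```text
t: 43.85
tool_pos: [0.6192, 0.0938, 0.3291]
orientation: [-3.122, -0.354, 0.0]
force: [-0.3, 0.4, -2.0]
opening: 0.0235
gripper_force: 40.0
```

Request:
servo_tool(
  increments=[
    {"slide":[-16,41,0],"dr":[0,0,0.1],"jaw":0.9},
    {"slide":[-32,82,0],"dr":[0,0,0.2],"jaw":0.9},
    {"slide":[-48,123,0],"dr":[0,0,0.3],"jaw":0.9},
    {"slide":[-64,164,0],"dr":[0,0,0.34],"jaw":0.9},
    {"slide":[-80,205,0],"dr":[0,0,0.34],"jaw":0.9},
    {"slide":[-97,246,0],"dr":[0,0,0.34],"jaw":0.9},
    {"slide":[-114,287,0],"dr":[0,0,0.34],"jaw":0.9},
    {"slide":[-131,328,0],"dr":[0,0,0.34],"jaw":0.9},
    {"slide":[-147,368,0],"dr":[0,0,0.34],"jaw":0.9},
    {"slide":[-147,368,30],"dr":[0,0,0.34],"jaw":0.9},
    {"slide":[-147,368,70],"dr":[0,0,0.34],"jaw":0.9},
    {"slide":[-147,368,75],"dr":[0,0,0.34],"jaw":0.9},
    {"slide":[-147,368,75],"dr":[0,0,0.34],"jaw":0.9},
    {"slide":[-147,368,75],"dr":[0,0,0.34],"jaw":0.9},
  ],
)

```text
t: 45.25
tool_pos: [0.5589, -0.2976, 0.2555]
orientation: [3.136, -0.178, 0.001]
force: [0.2, -0.7, -0.3]
opening: 0.0238
gripper_force: 40.0
```

Request:
servo_tool(
  increments=[
    {"slide":[0,0,25],"dr":[0,0,0],"jaw":0.9},
    {"slide":[0,0,45],"dr":[0,0,0],"jaw":0.9},
    {"slide":[0,0,58],"dr":[0,0,0],"jaw":0.9},
    {"slide":[0,0,58],"dr":[0,0,0],"jaw":0.9},
    {"slide":[0,0,58],"dr":[0,0,0],"jaw":0.63},
    {"slide":[0,0,58],"dr":[0,0,0],"jaw":0.63},
    {"slide":[0,0,58],"dr":[0,0,0],"jaw":0.63},
    {"slide":[0,0,20],"dr":[0,0,0],"jaw":0.63},
    {"slide":[0,0,-20],"dr":[0,0,0],"jaw":0.63},
    {"slide":[0,0,-60],"dr":[0,0,0],"jaw":0.5},
    {"slide":[0,0,-75],"dr":[0,0,0],"jaw":0.5},
    {"slide":[0,0,-75],"dr":[0,0,0],"jaw":0.5},
    {"slide":[0,0,-75],"dr":[0,0,0],"jaw":0.5},
  ],
)

```text
t: 46.55
tool_pos: [0.5582, -0.2976, 0.3285]
orientation: [-3.136, 0.179, 0.002]
force: [-0.7, -0.0, -0.8]
opening: 0.0461
gripper_force: 0.0
```

Request:
servo_tool(
  increments=[
    {"slide":[-124,-689,0],"dr":[0,0,-0.294],"jaw":0.4},
    {"slide":[-124,-689,0],"dr":[0,0,-0.294],"jaw":0.4},
    {"slide":[-124,-689,0],"dr":[0,0,-0.294],"jaw":0.4},
    {"slide":[-124,-689,0],"dr":[0,0,-0.294],"jaw":0.4},
    {"slide":[-124,-689,0],"dr":[0,0,-0.294],"jaw":0.4},
    {"slide":[-124,-689,0],"dr":[0,0,-0.294],"jaw":0.4},
    {"slide":[-124,-689,0],"dr":[0,0,-0.294],"jaw":0.4},
    {"slide":[-124,-689,0],"dr":[0,0,-0.294],"jaw":0.4},
    {"slide":[-124,-689,0],"dr":[0,0,-0.294],"jaw":0.4},
    {"slide":[-124,-689,0],"dr":[0,0,-0.294],"jaw":0.4},
    {"slide":[-124,-689,0],"dr":[0,0,-0.294],"jaw":0.4},
    {"slide":[-124,-689,0],"dr":[0,0,-0.294],"jaw":0.4},
    {"slide":[-124,-689,0],"dr":[0,0,-0.294],"jaw":0.4},
    {"slide":[-124,-689,0],"dr":[0,0,-0.294],"jaw":0.4},
    {"slide":[-124,-689,0],"dr":[0,0,-0.294],"jaw":0.4},
    {"slide":[-124,-689,0],"dr":[0,0,-0.294],"jaw":0.4},
    {"slide":[-124,-689,0],"dr":[0,0,-0.294],"jaw":0.4},
    {"slide":[-124,-689,0],"dr":[0,0,-0.294],"jaw":0.4},
    {"slide":[-124,-689,0],"dr":[0,0,-0.294],"jaw":0.4},
    {"slide":[-124,-689,0],"dr":[0,0,-0.294],"jaw":0.4},
  ],
)

```text
t: 48.55
tool_pos: [0.5142, 0.4, 0.33]
orientation: [-3.129, -0.28, -0.001]
force: [-0.0, -0.2, -0.0]
opening: 0.056
gripper_force: 0.0
```

```bash
python3 - <<'E'
from h import *
print(todelta([.5138,.4009,.0779])); s=read_state(); print(s['orientation'])
im,d,p=cam('top'); np.savez('top2.npz',im=im,d=d); save(cv2.resize(im[110:330,165:545],None,fx=2.1,fy=2.1,interpolation=cv2.INTER_CUBIC),'crop3.png')
E
```

```text
[-0.36701679 -0.98619186 85.13771877]
[-3.12895769e+00 -2.79875119e-01 -6.03337542e-04]
```

View pics/crop3.png

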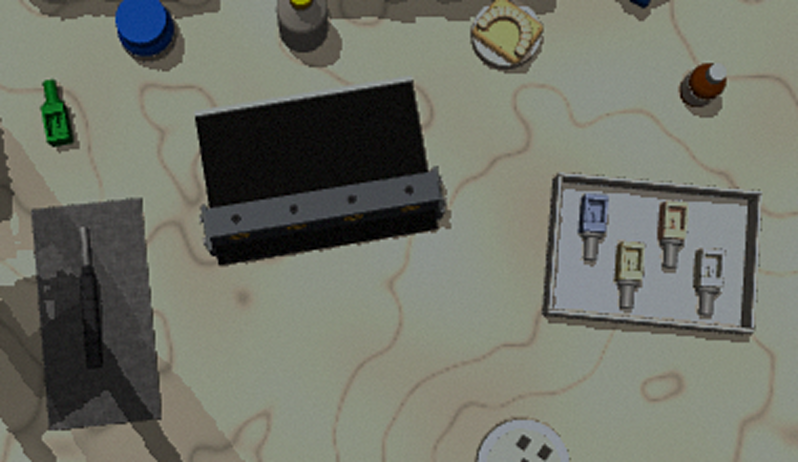

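Top crop: all four blocks are in the tray at (594,225), (630,270), (672,235) and (709,280), and the punch is on the mat at (92,300). Now push the valve home.

Request:
servo_tool(
  increments=[
    {"slide":[0,0,40],"dr":[0,0,0],"jaw":0.4},
    {"slide":[0,0,75],"dr":[0,0,0],"jaw":0.4},
    {"slide":[0,0,85],"dr":[0,0,0],"jaw":0.4},
    {"slide":[0,0,85],"dr":[0,0,0],"jaw":0.4},
    {"slide":[0,0,85],"dr":[0,0,0],"jaw":0.85},
    {"slide":[0,0,85],"dr":[0,0,0],"jaw":0.85},
    {"slide":[0,0,85],"dr":[0,0,0],"jaw":0.85},
    {"slide":[0,0,85],"dr":[0,0,0],"jaw":0.85},
    {"slide":[0,0,85],"dr":[0,0,0],"jaw":0.85},
  ],
  force=25,
)

```text
t: 49.5
tool_pos: [0.5143, 0.4011, 0.2461]
orientation: [-3.128, -0.282, -0.003]
force: [0.5, -0.8, 3.6]
opening: 0.0276
gripper_force: 25.0
```

Request:
servo_tool(
  increments=[
    {"slide":[5,0,0],"dr":[0,0,0],"jaw":0.85},
    {"slide":[10,0,0],"dr":[0,0,0],"jaw":0.85},
    {"slide":[15,0,0],"dr":[0,0,0],"jaw":0.85},
    {"slide":[20,0,0],"dr":[0,0,0],"jaw":0.85},
    {"slide":[24,0,0],"dr":[0,0,0],"jaw":0.85},
    {"slide":[25,0,0],"dr":[0,0,0],"jaw":0.85},
    {"slide":[25,0,0],"dr":[0,0,0],"jaw":0.85},
    {"slide":[25,0,0],"dr":[0,0,0],"jaw":0.85},
  ],
)

```text
t: 50.3
tool_pos: [0.539, 0.4056, 0.2461]
orientation: [-3.128, -0.282, -0.003]
force: [0.2, -0.3, 8.8]
opening: 0.0275
gripper_force: 25.0
```

Back at the shut position; release, lift, step aside and check.

Request:
servo_tool(
  increments=[
    {"slide":[0,0,0],"dr":[0,0,0],"jaw":0.4},
    {"slide":[0,0,0],"dr":[0,0,0],"jaw":0.4},
    {"slide":[0,0,0],"dr":[0,0,0],"jaw":0.4},
    {"slide":[0,0,0],"dr":[0,0,0],"jaw":0.4},
    {"slide":[0,0,-40],"dr":[0,0,0],"jaw":0.4},
    {"slide":[0,0,-80],"dr":[0,0,0],"jaw":0.4},
    {"slide":[0,0,-120],"dr":[0,0,0],"jaw":0.4},
    {"slide":[-30,0,-140],"dr":[0,0,0],"jaw":0.4},
    {"slide":[-60,0,-140],"dr":[0,0,0],"jaw":0.4},
    {"slide":[-60,0,-140],"dr":[0,0,0],"jaw":0.4},
    {"slide":[-60,0,-140],"dr":[0,0,0],"jaw":0.4},
    {"slide":[-60,0,-140],"dr":[0,0,0],"jaw":0.4},
  ],
)

```text
t: 51.5
tool_pos: [0.4799, 0.3946, 0.3843]
orientation: [3.129, 0.282, -0.0]
force: [0.3, -0.3, 0.8]
opening: 0.0556
gripper_force: 0.0
```

```bash
python3 - <<'E'
from h import *
im,d,p=cam('wrist'); save(im[80:380],'w9.png')
E
python3 drift.py wrist
```

```text
[ 448  169   34  129 1644] ((489.54638671875, 244.32363891601562), (138.9471893310547, 16.875274658203125), 5.286037445068359) 0.016684286861943814
51.6 [0.4801146  0.39459241 0.38421009] [ 3.12865465e+00  2.81244533e-01 -6.26390983e-04]
```

View pics/w9.png

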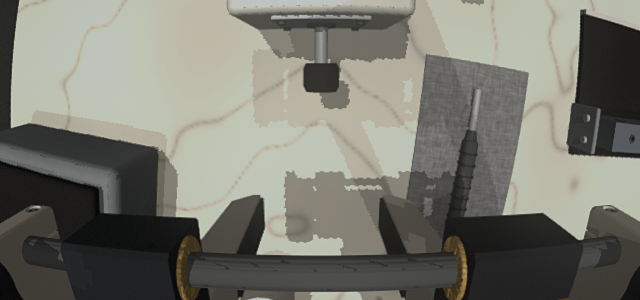

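The knob (321,77) is home with no yellow ring showing, and the punch lies on its mat at (470,150). Everything is in place, so I hand in.

```bash
python3 -c "
from plant import *
print(close_job())"
```

```text
the job is handed in; nothing more can be done
None
```

The job is handed in at about 52 s of the 210 s allowed: all four blocks were punched out with the valve at its middle click and now lie in the white tray, the punch is back on its mat, and the valve is pushed home; camera checks showed all of this, but the hand-in returned no verdict.

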